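# Change over the serving pails on the coffee bar's rail

## Robot

A 6-joint arm with a two-finger parallel gripper is mounted at the origin on the work surface. World frame = base frame: x ahead of the robot, y to its left, z up, the work surface at z = 0. Lengths are in mm, angles in rad, forces in N, time in s.
With the tool pointing down it reaches from about 350 to 775 mm from the base axis. Payload 7.3 kg.
Tool frame: the origin (TCP) lies at the centre of the arm's flange, where the gripper is bolted on; the fingertips stand 178 mm ahead of it and the grasp point (between the pads) lies 159 mm ahead of it; z points along the fingers, y is the direction in which the jaws open and shut (so a half turn about z gives the same grasp; the last joint's range is limited). The gripper opens to 92 mm and grips with 3 to 60 N. Pads are 19 mm wide; open, the fingers measure 130 mm over their backs; the gripper's body (75 mm by 190 mm) begins 47 mm behind the grasp point.
Start: joints at [-1.492, 0.342, 1.524, -0, 1.275, -0.146], TCP at [117.049, -511.788, 404.741] pointing down, gripper open.
Joint ranges: [-2.53, 2.53], [-0.77, 2.02], [0.04, 2.7], [-1, 4.14], [0.28, 2.66], [-3.11, 3.11]. Speed limits (rad/s): [2.57, 2.57, 3.14, 3.14, 3.14, 3.14].

## Interface

Orientations are given as [roll, pitch, yaw] about the fixed x, y, z axes, in that order (R = Rz(yaw) Ry(pitch) Rx(roll)).
In Python, from plant import get_obs, capture, close_job gives the robot as it stands. The module is installed in compiled form; this text tells all that it offers.
- The arm moves only by the shell command python3 -m pendant 'ROWS'. ROWS is JSON, a list of rows, each a list of 3 entries, a list of its own where there are three numbers: the shift along the tool's x, y, z in m, then the turn, a rotation vector about the tool's x, y, z in rad, then the finger opening in m, from 0 to 0.0918. In form: [[[tx, ty, tz], [wx, wy, wz], fingers], ...]. A call has 1 to 10 rows; each row is the pose to reach, as a shift and turn from the pose commanded when the call began, along the tool's axes at that moment; what a row does not reach only later rows make up. A row lasts 1/12 s, in which the tool goes at most 41.7 mm and 7.16 degrees, less where a joint would pass 70% of its speed; a pose out of reach is approached as far as the arm can. A call with a gripper value outside its range is refused whole. The fingers move at their own pace and stop on an object; the grip force is fixed at half the most. Time passes only in rows, so rows that repeat a pose let the fingers close. It gives the time, the measured TCP pose, the force and the opening at its end, in the units of the state.
- get_obs(): the state, without advancing time (a new reading comes with each control period).
- capture(name): name is "side" or "top"; returns a dict with "color" (420x560x3 uint8, red, green, blue), "mtx" (3x3 intrinsics, pixels), "dist" ([k1, k2, p1, p2, k3] as OpenCV has them; the pictures are not rectified), "rvec" (rotation vector, rad) and "tvec" (3), from world to camera coordinates, as OpenCV has them. Camera axes: x right, y down, z forward; pixel columns grow to the right and rows downward; lengths in mm; the calibration is good to about 2 mm. A picture is of the moment at which its call begins. There is no depth.
- close_job(): hands the job in, once; it reports no verdict.
The state is a dict: "time": time; "joint_positions": joint angles; "dq": joint speeds; "tau": joint torques, N m; "tool_pos": TCP position; "tcp_rot": TCP orientation; "contact_force": force on the tool from outside, world axes, zero at the start; "moment": the same for the moment, N m; "grip_width": finger opening in mm.
Only numpy, scipy, OpenCV 4.12 (cv2) and the standard library are available. Lean on these libraries where they do the work, as an engineer would, in place of code of your own. Each camera call takes 0.05 s, during which the arm holds its last target. There are 200 camera calls.

## Task

Change over the serving pails on the coffee bar: first lift every used red pail off its hook on the rail and stand it upright in the steel wash tray, without dropping it. Only when all the red ones are in the tray, hang every clean white pail from the drying mat by its handle on the rail, one to a hook, hanging freely and at rest. Leave the tamper, syrup bottle, milk pitcher and blue cup where they are.

Things in the scene. Friction and masses are not known exactly. Their poses are not given: they have to be found in the camera images.
- red1_center (a point): RED used pail, brown dregs inside, hung on hook1 at the start; may be absent. Point: on its axis, 62.5 mm above foot; z up, y along the crossbar. Cup 65 mm high, 58 across at foot, 66 at rim. Rigid upright steel strap handle, 12 wide (x), 4 thick: bridge 50 mm wide outside (y), uprights parallel, 84 to 115 mm above foot; level crossbar, underside 111.5 mm up, with a peaked notch for the hook amid it, 16 wide. Hung, the point is 56 mm under the hook's. 0.16 kg.
- red2_center (a point): RED used pail, brown dregs inside, hung on hook2 at the start; may be absent. Point: on its axis, 62.5 mm above foot; z up, y along the crossbar. Cup 65 mm high, 58 across at foot, 66 at rim. Rigid upright steel strap handle, 12 wide (x), 4 thick: bridge 50 mm wide outside (y), uprights parallel, 84 to 115 mm above foot; level crossbar, underside 111.5 mm up, with a peaked notch for the hook amid it, 16 wide. Hung, the point is 56 mm under the hook's. 0.16 kg.
- red3_center (a point): RED used pail, brown dregs inside, hung on hook3 at the start; may be absent. Point: on its axis, 62.5 mm above foot; z up, y along the crossbar. Cup 65 mm high, 58 across at foot, 66 at rim. Rigid upright steel strap handle, 12 wide (x), 4 thick: bridge 50 mm wide outside (y), uprights parallel, 84 to 115 mm above foot; level crossbar, underside 111.5 mm up, with a peaked notch for the hook amid it, 16 wide. Hung, the point is 56 mm under the hook's. 0.16 kg.
- white1_center (a point): WHITE clean pail, upright on the drying mat at the start; may be absent. Point: on its axis, 62.5 mm above foot; z up, y along the crossbar. Cup 65 mm high, 58 across at foot, 66 at rim. Rigid upright steel strap handle, 12 wide (x), 4 thick: bridge 50 mm wide outside (y), uprights parallel, 84 to 115 mm above foot; level crossbar, underside 111.5 mm up, with a peaked notch for the hook amid it, 16 wide. Hung, the point is 56 mm under the hook's. 0.16 kg.
- white2_center (a point): WHITE clean pail, upright on the drying mat at the start; may be absent. Point: on its axis, 62.5 mm above foot; z up, y along the crossbar. Cup 65 mm high, 58 across at foot, 66 at rim. Rigid upright steel strap handle, 12 wide (x), 4 thick: bridge 50 mm wide outside (y), uprights parallel, 84 to 115 mm above foot; level crossbar, underside 111.5 mm up, with a peaked notch for the hook amid it, 16 wide. Hung, the point is 56 mm under the hook's. 0.16 kg.
- white3_center (a point): WHITE clean pail, upright on the drying mat at the start; may be absent. Point: on its axis, 62.5 mm above foot; z up, y along the crossbar. Cup 65 mm high, 58 across at foot, 66 at rim. Rigid upright steel strap handle, 12 wide (x), 4 thick: bridge 50 mm wide outside (y), uprights parallel, 84 to 115 mm above foot; level crossbar, underside 111.5 mm up, with a peaked notch for the hook amid it, 16 wide. Hung, the point is 56 mm under the hook's. 0.16 kg.
- hook1 (a point): Left (+y) brass hook on the rail, 8 mm thick. Point: on top of its level part where a hung pail's crossbar rests, 240 mm above the counter, 45 mm from the rail's axis. x points from lip to rail (level), y along the rail, z up. The upturned lip ends 40 mm out (-x) and 20 mm above the point. Hooks are 150 mm apart.
- hook2 (a point): Middle brass hook on the rail, 8 mm thick. Point: on top of its level part where a hung pail's crossbar rests, 240 mm above the counter, 45 mm from the rail's axis. x points from lip to rail (level), y along the rail, z up. The upturned lip ends 40 mm out (-x) and 20 mm above the point. Hooks are 150 mm apart.
- hook3 (a point): Right (-y) brass hook on the rail, 8 mm thick. Point: on top of its level part where a hung pail's crossbar rests, 240 mm above the counter, 45 mm from the rail's axis. x points from lip to rail (level), y along the rail, z up. The upturned lip ends 40 mm out (-x) and 20 mm above the point. Hooks are 150 mm apart.
- rail: Fixed hanging rail on the counter: a dark steel bar 14 mm thick, its axis 236 mm above the work surface, along its own y, on two posts 500 mm apart, with three brass hooks pointing to the robot (-x). Origin on the work surface under the bar's middle.
- tray: Fixed steel wash tray, open on top, 190 mm (its x) by 360 mm (its y) outside, walls 28 mm high and 4 mm thick, floor about 4 to 5 mm thick. Origin at the centre of its underside, on the work surface; it lies left or right in front of the robot, nearer than the rail.
- mat: Fixed black rubber drying mat, 190 mm (its x) by 400 mm (its y), 4 mm thick. Origin at the centre of its underside; it lies on the other side from the tray.
- tamper: Steel coffee tamper standing on the counter, 58 mm wide, 86 mm high. Bystander, not to be moved. Origin at the centre of its underside.
- pitcher: Aluminium milk pitcher with side handle, 84 mm across, 100 mm high, behind the rail. Bystander, not to be moved. Origin at the centre of its underside.
- syrup: Amber glass syrup bottle, 66 mm across, 190 mm high. Bystander, not to be moved. Origin at the centre of its underside.
- cup: Blue ceramic cup, 76 mm across, 70 mm high, behind the rail. Bystander, not to be moved. Origin at the centre of its underside.
Things that resemble listed ones, but are neither listed nor needed, are in the scene too. What is shaped like the part that bears white2_center but yellow is not meant.

How it is judged:
By the outcome, as a careful person would: the job done as asked, in the order asked, and still so for the second after the job is handed in, with the robot touching nothing.
Of red1, red2, red3 only 2 to 2 are there at a start; the rules pass over those that are not, and their reading is None.
Of white1, white2, white3 only 2 to 3 are there at a start; the rules pass over those that are not, and their reading is None.
At some moment in a run one of white1, white2, white3 may be knocked a few centimetres aside while the robot is not near it.
It also fails if it takes over 210 s, if anything falls off the work surface, if the arm or the gripper's body presses on something with over 40 N, if the wrist force passes 120 N, or if a joint passes its speed limit or range.

## Working session

There is one attempt and no reset: what is moved stays moved. The work goes in short steps, Python scripts to look and compute and a shell command to move; the robot and the scene stay as the last step left them, time stands still between calls to the robot, and variables do not carry over. Pictures are saved under pics/ and viewed, about 12 in all and at most 16, crops included, and the job is handed in when it is done.

```bash
mkdir -p pics; cat > h.py <<'E'
import numpy as np,cv2
from plant import get_obs,capture
def snap(n,f):
    c=capture(n); cv2.imwrite(f'pics/{f}.png',cv2.cvtColor(c['color'],cv2.COLOR_RGB2BGR)); np.save(f'pics/{f}.npy',c,allow_pickle=True); return c
def load(f): return np.load(f'pics/{f}.npy',allow_pickle=True).item()
def ray(c,p):
    u=cv2.undistortPoints(np.array([[p]],float),c['mtx'],c['dist'])[0,0]
    R=cv2.Rodrigues(np.array(c['rvec'],float))[0]; t=np.array(c['tvec'],float).ravel()
    d=R.T@np.array([u[0],u[1],1]); return -R.T@t,d/np.linalg.norm(d)
def onz(c,p,z):
    o,d=ray(c,p); return o+d*(z-o[2])/d[2]
def onx(c,p,x):
    o,d=ray(c,p); return o+d*(x-o[0])/d[0]
def proj(c,P):
    return cv2.projectPoints(np.array(P,float).reshape(-1,3),np.array(c['rvec'],float),np.array(c['tvec'],float),c['mtx'],c['dist'])[0][:,0]
E
python3 - <<'E'
from h import *
for n in('side','top'):
    c=snap(n,n+'0'); o,d=ray(c,(280,210)); print(n,o.round(),d.round(2),c['mtx'][0][0])
print(get_obs())
E
```

```text
side [  48.  785. 1225.] [ 0.35 -0.55 -0.76] 414.22381413694575
top [ 258.   45. 1538.] [ 0.18 -0.04 -0.98] 503.36061815146184
{'time': 0.1, 'joint_positions': array([-1.49202227e+00,  3.42656735e-01,  1.52491498e+00,  1.58834705e-06,
        1.27539977e+00, -1.45979591e-01]), 'dq': array([ 1.58898785e-06, -1.29308594e-03, -3.55079601e-03, -1.07087888e-03,
       -4.88824151e-04,  1.21337865e-04]), 'tau': array([ 1.50354601e-03, -4.32006204e+01, -2.44693494e+01,  7.19639333e-02,
        5.26201911e-02, -4.28457508e-05]), 'tool_pos': array([ 117.02777083, -511.66998739,  404.11464843]), 'tcp_rot': array([-3.14022871e+00, -2.02070156e-04,  2.24753044e-01]), 'contact_force': array([-0.20424444, -0.45641925,  0.15338593]), 'moment': array([0.03604165, 0.00652545, 0.02865708]), 'grip_width': 91.91111053247599}
```

View pics/side0.png

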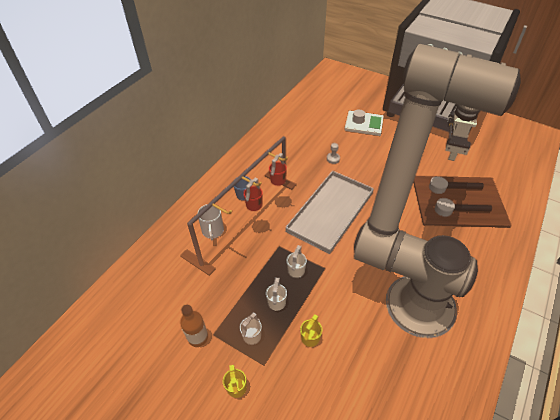

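View pics/top0.png

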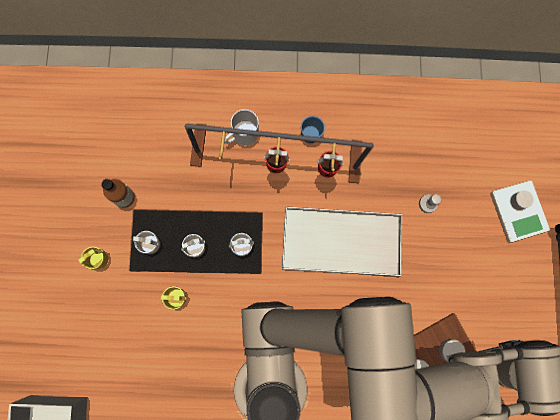

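Top view: the rail runs from about (190,127) to (370,146). Hook1, at about (222,145), is empty; the reds hang on hook2 (277,158) and hook3 (330,162). Three whites stand on the mat at (147,242), (193,245) and (241,244), and the tray is on the right. I'll enlarge it to get precise pixels.

```bash
python3 - <<'E'
from h import *
a=cv2.imread('pics/top0.png')
A=cv2.resize(a[110:190,180:380],None,fx=4,fy=4,interpolation=cv2.INTER_CUBIC)
B=cv2.resize(a[205:275,125:325],None,fx=4,fy=4,interpolation=cv2.INTER_CUBIC)
cv2.imwrite('pics/crop0.png',np.vstack([A,B[:,:,:]]))
E
```

```text
(no output)
```

View pics/crop0.png

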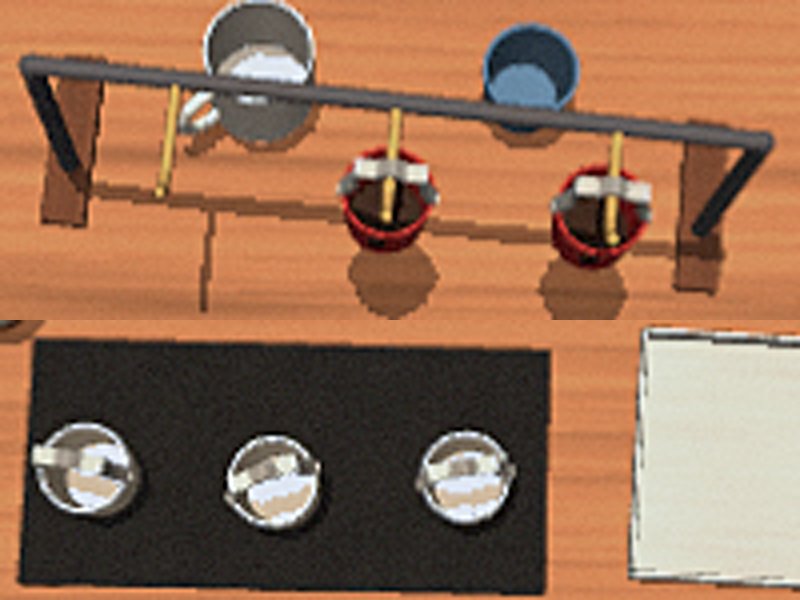

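Crop (pictures so far: 3). Rail ends are at crop (25,62) and (770,137). Hook roots and tips are at (175,88)-(160,190), (396,110)-(387,217) and (617,133)-(612,242). Tray left corners are at (645,330) and (635,578).

```bash
python3 - <<'E'
from h import *
c=load('top0')
A=lambda x,y:(x/4+180-.4,y/4+110-.4)
e=[onz(c,A(*p),238) for p in((25,64),(772,139))]
m=(e[0]+e[1])/2; d=e[0]-e[1]; L=np.linalg.norm(d); d/=L; n=np.array([d[1],-d[0],0])
print('ends',np.round(e,1),'L',L,'yaw',np.degrees(np.arctan2(-d[0],d[1])))
for i,k in enumerate((150,0,-150)):
    h=m+d*k-n*45; h[2]=240; root=m+d*k; tip=h-n*40; tip[2]=260
    print('hook',i+1,h.round(1),'proj root/tip in crop',((proj(c,[root,tip])-[179.6,109.6])*4).round().tolist())
# red crossbar center at px
for nm,p in(('red2',(392,168)),('red3',(612,190))): print(nm,onz(c,A(*p),237).round(1))
B=lambda x,y:(x/4+124.6,(y-320)/4+204.6)
for p in((88,470),(273,482),(465,478)): print('white rim',onz(c,B(*p),69).round(1))
for p in((33,457),(68,460),(231,478),(268,468),(312,463),(424,466),(468,467),(508,468)): print('w bar',p,onz(c,B(*p),119.5).round(1))
for p in((286,207),(402,214),(400,276),(283,268)): print('tray',onz(c,p,28).round(1))
s=load('side0'); print(proj(s,[m+d*150-n*45,m-n*45,m-d*150-n*45]).round(1))
o=get_obs();print(o['tcp_rot'],o['tool_pos'])
E
```

```text
ends [[ 717.9  251.   238. ]
 [ 680.1 -256.1  238. ]] L 508.51477848844945 yaw -4.2689997848555725
hook 1 [665.3 150.4 240. ] proj root/tip in crop [[178.0, 79.0], [161.0, 191.0]]
hook 2 [654.1   0.8 240. ] proj root/tip in crop [[399.0, 101.0], [389.0, 213.0]]
hook 3 [ 643.  -148.7  240. ] proj root/tip in crop [[620.0, 123.0], [615.0, 236.0]]
red2 [652.1   1.5 237. ]
red3 [ 641.1 -146.9  237. ]
white rim [417.7 373.9  69. ]
white rim [412.4 238.3  69. ]
white rim [418.8  98.2  69. ]
w bar (33, 457) [420.4 402.1 119.5]
w bar (68, 460) [418.9 377.2 119.5]
w bar (231, 478) [409.1 261.4 119.5]
w bar (268, 468) [416.9 235.6 119.5]
w bar (312, 463) [421.2 204.7 119.5]
w bar (424, 466) [421.1 125.6 119.5]
w bar (468, 467) [421.1  94.5 119.5]
w bar (508, 468) [421.1  66.2 119.5]
tray [540.3 -34.5  28. ]
tray [ 527.7 -392.5   28. ]
tray [ 337.8 -381.8   28. ]
tray [354.5 -28.4  28. ]
[[221.7 208.7]
 [250.8 181. ]
 [276.9 156.3]]
[-3.14022871e+00 -2.02070156e-04  2.24753044e-01] [ 117.02777083 -511.66998739  404.11464843]
```

```bash
python3 - <<'E'
from h import *
a=cv2.imread('pics/side0.png')
cv2.imwrite('pics/crop1.png',cv2.resize(a[130:280,170:300],None,fx=5,fy=4,interpolation=cv2.INTER_CUBIC))
E
```

```text
(no output)
```

View pics/crop1.png

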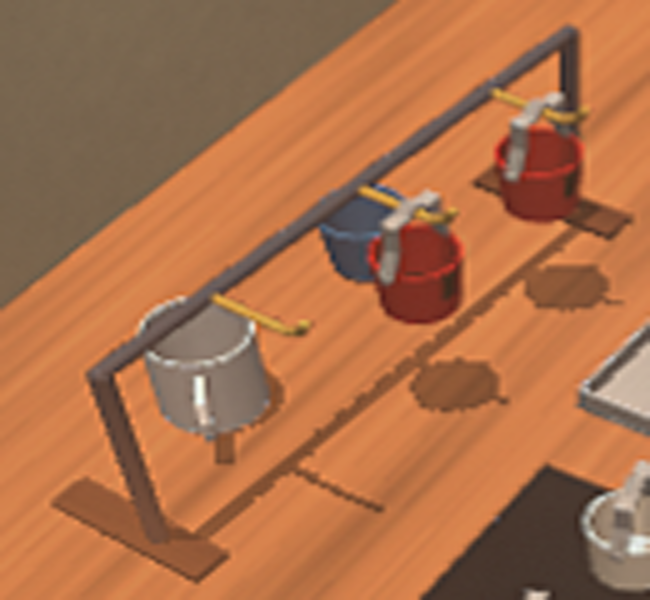

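Side view confirms that hook1 is empty and red2 and red3 hang centred on their hooks (pictures: 4). Next I approach above red3.

```bash
cat > go.py <<'E'
# usage: go.py x y z yawdeg [cmd: from x y z yawdeg]  -> tool-axis shift and turn (m, rad)
import sys,numpy as np
from plant import get_obs
a=list(map(float,sys.argv[1:])); o=get_obs()
p,y=np.array(o['tool_pos']),o['tcp_rot'][2]
if len(a)>4: p,y=np.array(a[4:7]),np.radians(a[7])
d=np.array(a[:3])-p; c,s=np.cos(y),np.sin(y)
w=(np.radians(a[3])-y+np.pi)%(2*np.pi)-np.pi
print('obs',o['time'],o['tool_pos'].round(1),np.degrees(o['tcp_rot']).round(2),'F',o['contact_force'].round(1),'grip',round(o['grip_width'],1))
print('shift',(np.array([c*d[0]+s*d[1],s*d[0]-c*d[1],-d[2]])/1000).round(4),'wz',round(-w,4))
E
python3 go.py 641.5 -147.5 460 -4.3 117.049 -511.788 404.741 12.88
```

```text
obs 0.1 [ 117.  -511.7  404.1] [-1.7992e+02 -1.0000e-02  1.2880e+01] F [-0.2 -0.5  0.2] grip 91.9
shift [ 0.5925 -0.2382 -0.0553] wz 0.2998
```

```bash
R='' ; python3 -m pendant '[[[0.1,-0.04,-0.0553],[0,0,0.05],0.0918],[[0.5925,-0.2382,-0.0553],[0,0,0.2998],0.0918],[[0.5925,-0.2382,-0.0553],[0,0,0.2998],0.0918],[[0.5925,-0.2382,-0.0553],[0,0,0.2998],0.0918],[[0.5925,-0.2382,-0.0553],[0,0,0.2998],0.0918],[[0.5925,-0.2382,-0.0553],[0,0,0.2998],0.0918],[[0.5925,-0.2382,-0.0553],[0,0,0.2998],0.0918],[[0.5925,-0.2382,-0.0553],[0,0,0.2998],0.0918],[[0.5925,-0.2382,-0.0553],[0,0,0.2998],0.0918],[[0.5925,-0.2382,-0.0553],[0,0,0.2998],0.0918]]'; python3 go.py 641.5 -147.5 460 -4.3
```

```text
time: 0.93
tool_pos: [450.0, -280.0, 445.8]
tcp_rot: [-3.141, 0.0, -0.075]
contact_force: [0.4, -1.3, -0.4]
grip_width: 91.7
obs 0.9333 [ 450.  -280.   445.8] [-1.7999e+02  3.0000e-02 -4.2900e+00] F [ 0.4 -1.3 -0.4] grip 91.7
shift [ 0.1811 -0.1465 -0.0142] wz 0.0001
```

```bash
python3 -m pendant '[[[0,0,0],[0,0,0],0.0918],[[0,0,0],[0,0,0],0.0918],[[0,0,0],[0,0,0],0.0918]]'; python3 go.py 641.5 -147.5 460 -4.3
```

```text
time: 1.18
tool_pos: [448.5, -281.6, 445.3]
tcp_rot: [-3.141, 0.001, -0.074]
contact_force: [0.2, 0.3, 0.2]
grip_width: 91.8
obs 1.1833 [ 448.5 -281.6  445.3] [-1.7999e+02  8.0000e-02 -4.2500e+00] F [0.2 0.3 0.2] grip 91.8
shift [ 0.1826 -0.1481 -0.0147] wz 0.0009
```

```bash
python3 -m pendant '[[[0.1826,-0.148,-0.016],[0,0,0.001],0.0918],[[0.1826,-0.148,-0.016],[0,0,0.001],0.0918],[[0.1826,-0.148,-0.016],[0,0,0.001],0.0918],[[0.1826,-0.148,-0.016],[0,0,0.001],0.0918],[[0.1826,-0.148,-0.016],[0,0,0.001],0.0918],[[0.1826,-0.148,-0.016],[0,0,0.001],0.0918],[[0.1826,-0.148,-0.016],[0,0,0.001],0.0918],[[0.1826,-0.148,-0.016],[0,0,0.001],0.0918],[[0.1826,-0.148,-0.016],[0,0,0.001],0.0918]]'; python3 go.py 641.5 -147.5 383.5 -4.3; python3 - <<'E'
from h import *
c=snap('side','side1'); a=cv2.imread('pics/side1.png')
b=snap('top','top1'); t=cv2.imread('pics/top1.png')
cv2.imwrite('pics/v1.png',np.hstack([cv2.resize(a[60:210,190:340],(400,400)),cv2.resize(t[80:230,230:380],(400,400))]))
E
```

```text
time: 1.93
tool_pos: [641.0, -149.5, 461.4]
tcp_rot: [3.141, 0.001, -0.078]
contact_force: [-0.2, -0.1, -0.2]
grip_width: 91.8
obs 1.9333 [ 641.  -149.5  461.4] [ 1.7998e+02  8.0000e-02 -4.4700e+00] F [-0.2 -0.1 -0.2] grip 91.8
shift [ 0.0004 -0.0021  0.0779] wz -0.003
```

View pics/v1.png

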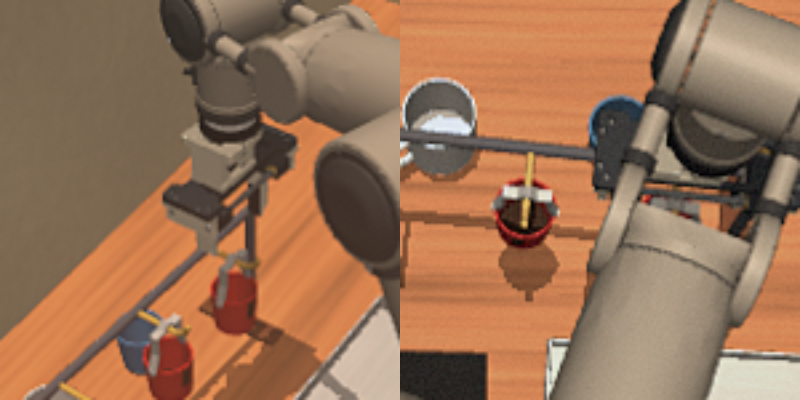

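Gripper is over red3 with a finger on each side of the bridge (picture 5). Descend.

```bash
python3 -m pendant '[[[0.0004,-0.002,0.02],[0,0,-0.002],0.0918],[[0.0004,-0.002,0.04],[0,0,-0.003],0.0918],[[0.0004,-0.002,0.055],[0,0,-0.003],0.0918],[[0.0004,-0.002,0.068],[0,0,-0.003],0.0918],[[0.0004,-0.002,0.075],[0,0,-0.003],0.0918],[[0.0004,-0.002,0.077],[0,0,-0.003],0.0918],[[0.0004,-0.002,0.077],[0,0,-0.003],0.0918],[[0.0004,-0.002,0.077],[0,0,-0.003],0.0918]]'; python3 -m pendant '[[[0,0,0],[0,0,0],0.06],[[0,0,0],[0,0,0],0.056],[[0,0,0],[0,0,0],0.052],[[0,0,0],[0,0,0],0.03],[[0,0,0],[0,0,0],0.03],[[0,0,0],[0,0,0],0.03],[[0,0,0],[0,0,0],0.03],[[0,0,0],[0,0,0],0.03]]';python3 go.py 641.5 -147.5 383.5 -4.3
```

```text
time: 2.7
tool_pos: [642.2, -146.3, 386.0]
tcp_rot: [3.141, -0.002, -0.074]
contact_force: [0.2, 0.4, -0.2]
grip_width: 92.0
time: 3.37
tool_pos: [642.2, -147.3, 385.8]
tcp_rot: [3.138, -0.002, -0.074]
contact_force: [-1.4, -5.7, 3.1]
grip_width: 49.8
obs 3.3667 [ 642.2 -147.3  385.8] [ 1.7978e+02 -9.0000e-02 -4.2400e+00] F [-1.4 -5.7  3.1] grip 49.8
shift [-0.0007  0.0002  0.0023] wz 0.0011
```

```bash
python3 -m pendant '[[[0,0,-0.006],[0,0,0],0.03],[[0,0,-0.013],[0,0,0],0.03],[[0,0,-0.021],[0,0,0],0.03],[[0,0,-0.029],[0,0,0],0.03],[[0,0,-0.034],[0,0,0],0.03],[[0,0,-0.035],[0,0,0],0.03],[[0,0,-0.035],[0,0,0],0.03]]'; python3 -m pendant '[[[-0.005,0,0],[0,0,0],0.03],[[-0.013,0,0],[0,0,0],0.03],[[-0.025,0,0],[0,0,0],0.03],[[-0.04,0,0],[0,0,0],0.03],[[-0.055,0,0],[0,0,0],0.03],[[-0.07,0,0],[0,0,0],0.03],[[-0.08,0,0],[0,0,0],0.03],[[-0.086,0,0],[0,0,0],0.03],[[-0.088,0,0],[0,0,0],0.03]]';python3 go.py 440 -285 400 -4.3
```

```text
time: 3.95
tool_pos: [642.4, -145.7, 420.5]
tcp_rot: [3.141, -0.001, -0.073]
contact_force: [-0.0, -0.1, -2.2]
grip_width: 49.8
time: 4.7
tool_pos: [553.6, -139.3, 419.8]
tcp_rot: [-3.141, 0.001, -0.073]
contact_force: [0.5, -0.8, -1.7]
grip_width: 49.8
obs 4.7 [ 553.6 -139.3  419.8] [-1.7999e+02  4.0000e-02 -4.2000e+00] F [ 0.5 -0.8 -1.7] grip 49.8
shift [-0.1027  0.1536  0.0198] wz 0.0018
```

```bash
python3 -m pendant '[[[-0.008,0.012,0],[0,0,0],0.03],[[-0.022,0.034,0],[0,0,0],0.03],[[-0.04,0.06,0.0],[0,0,0],0.03],[[-0.06,0.09,0],[0,0,0],0.03],[[-0.078,0.117,0.01],[0,0,0],0.03],[[-0.092,0.138,0.02],[0,0,0],0.03],[[-0.1,0.15,0.03],[0,0,0],0.03],[[-0.1027,0.1536,0.04],[0,0,0],0.03],[[-0.1027,0.1536,0.05],[0,0,0],0.03],[[-0.1027,0.1536,0.06],[0,0,0],0.03]]'; python3 -m pendant '[[[0,0,0.015],[0,0,0],0.03],[[0,0,0.035],[0,0,0],0.03],[[0,0,0.055],[0,0,0],0.03],[[0,0,0.07],[0,0,0],0.03],[[0,0,0.078],[0,0,0],0.03],[[0,0,0.082],[0,0,0],0.03],[[0,0,0.084],[0,0,0],0.03],[[0,0,0.084],[0,0,0],0.03]]';python3 go.py 440 -285 268.5 -4.3
```

```text
time: 5.53
tool_pos: [440.7, -285.7, 359.1]
tcp_rot: [3.142, -0.0, -0.074]
contact_force: [-0.3, 0.1, -2.8]
grip_width: 49.9
time: 6.2
tool_pos: [441.3, -285.1, 276.0]
tcp_rot: [3.141, -0.0, -0.072]
contact_force: [0.1, 0.3, -1.6]
grip_width: 50.1
obs 6.2 [ 441.3 -285.1  276. ] [ 1.7998e+02 -3.0000e-02 -4.1500e+00] F [ 0.1  0.3 -1.6] grip 50.1
shift [-0.0013  0.      0.0075] wz 0.0026
```

```bash
python3 -m pendant '[[[0,0,0.002],[0,0,0],0.03],[[0,0,0.004],[0,0,0],0.03],[[0,0,0.0055],[0,0,0],0.03],[[0,0,0.006],[0,0,0],0.03],[[0,0,0.006],[0,0,0],0.03]]';python3 -m pendant '[[[0,0,0.0005],[0,0,0],0.03],[[0,0,0.001],[0,0,0],0.03],[[0,0,0.001],[0,0,0],0.03]]'; python3 - <<'E'
from h import *
c=snap('side','side2'); a=cv2.imread('pics/side2.png')
cv2.imwrite('pics/v2.png',cv2.resize(a[100:300,200:400],(600,600)))
E
```

```text
time: 6.62
tool_pos: [440.9, -285.1, 269.9]
tcp_rot: [3.141, -0.0, -0.073]
contact_force: [-0.1, 0.3, -1.2]
grip_width: 50.0
time: 6.87
tool_pos: [440.9, -285.1, 268.8]
tcp_rot: [3.142, -0.0, -0.073]
contact_force: [-0.2, -0.2, -2.1]
grip_width: 49.6
```

View pics/v2.png

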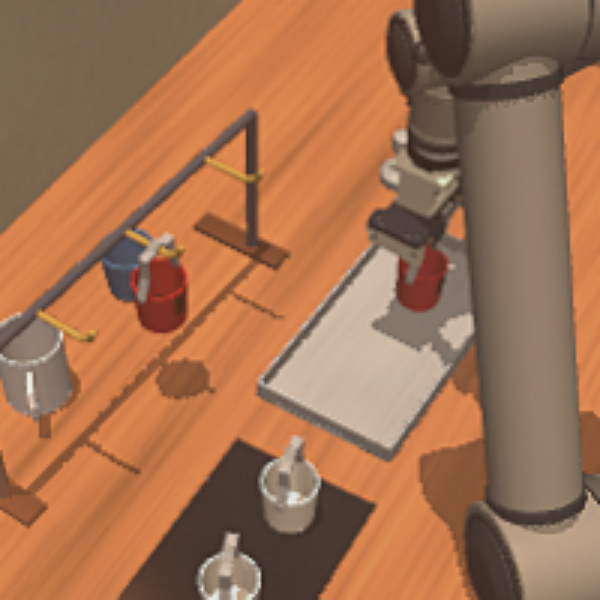

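Picture 6: red3 is just above the tray floor, upright, no contact yet. Creep down.

```bash
python3 -m pendant '[[[0,0,0.0006],[0,0,0],0.03],[[0,0,0.001],[0,0,0],0.03],[[0,0,0.001],[0,0,0],0.03],[[0,0,0.001],[0,0,0],0.03]]'; python3 -m pendant '[[[0,0,0.0006],[0,0,0],0.03],[[0,0,0.001],[0,0,0],0.03],[[0,0,0.001],[0,0,0],0.03],[[0,0,0.001],[0,0,0],0.03]]'
```

```text
time: 7.25
tool_pos: [440.9, -285.1, 267.9]
tcp_rot: [3.142, -0.0, -0.073]
contact_force: [0.6, -0.4, -2.7]
grip_width: 50.0
time: 7.58
tool_pos: [441.1, -285.1, 267.7]
tcp_rot: [3.141, -0.001, -0.073]
contact_force: [-0.6, 2.5, 5.9]
grip_width: 49.9
```

```bash
python3 -m pendant '[[[0,0,0],[0,0,0],0.055],[[0,0,0],[0,0,0],0.07],[[0,0,0],[0,0,0],0.0918],[[0,0,0],[0,0,0],0.0918],[[0,0,0],[0,0,0],0.0918],[[0,0,0],[0,0,0],0.0918]]'; python3 -m pendant '[[[0,0,-0.01],[0,0,0],0.0918],[[0,0,-0.03],[0,0,0],0.0918],[[0,0,-0.06],[0,0,0],0.0918],[[0,0,-0.1],[0,0,0],0.0918],[[0,0,-0.14],[0,0,0],0.0918],[[0,0,-0.18],[0,0,0],0.0918],[[0,0,-0.193],[0,0,0],0.0918],[[0,0,-0.193],[0,0,0],0.0918],[[0,0,-0.193],[0,0,0],0.0918]]';python3 go.py 653.5 1 460 -4.3
```

```text
time: 8.08
tool_pos: [440.9, -285.2, 266.8]
tcp_rot: [3.142, 0.0, -0.073]
contact_force: [-0.1, 0.1, 0.4]
grip_width: 83.6
time: 8.83
tool_pos: [440.7, -284.9, 460.9]
tcp_rot: [3.14, -0.002, -0.073]
contact_force: [-0.2, 0.8, -0.3]
grip_width: 91.9
obs 8.8333 [ 440.7 -284.9  460.9] [ 1.7992e+02 -9.0000e-02 -4.1800e+00] F [-0.2  0.8 -0.3] grip 91.9
shift [ 0.1914 -0.3006  0.0009] wz 0.0021
```

```bash
python3 -m pendant '[[[0.1914,-0.3006,0.001],[0,0,0.002],0.0918],[[0.1914,-0.3006,0.001],[0,0,0.002],0.0918],[[0.1914,-0.3006,0.001],[0,0,0.002],0.0918],[[0.1914,-0.3006,0.001],[0,0,0.002],0.0918],[[0.1914,-0.3006,0.001],[0,0,0.002],0.0918],[[0.1914,-0.3006,0.001],[0,0,0.002],0.0918],[[0.1914,-0.3006,0.001],[0,0,0.002],0.0918],[[0.1914,-0.3006,0.001],[0,0,0.002],0.0918],[[0.1914,-0.3006,0.001],[0,0,0.002],0.0918],[[0.1914,-0.3006,0.001],[0,0,0.002],0.0918]]';python3 -m pendant '[[[0,0,0],[0,0,0],0.0918],[[0,0,0],[0,0,0],0.0918],[[0,0,0],[0,0,0],0.0918]]';python3 go.py 653.5 1 385.5 -4.3
python3 - <<'E'
from h import *
c=snap('top','top2'); a=cv2.imread('pics/top2.png')
s=snap('side','side3'); b=cv2.imread('pics/side3.png')
cv2.imwrite('pics/v3.png',np.hstack([cv2.resize(a[110:290,230:410],(400,400)),cv2.resize(b[90:270,180:360],(400,400))]))
E
```

```text
time: 9.67
tool_pos: [655.5, 5.2, 455.4]
tcp_rot: [-3.14, 0.004, -0.07]
contact_force: [-0.2, -0.5, 0.0]
grip_width: 91.8
time: 9.92
tool_pos: [653.3, -0.5, 458.3]
tcp_rot: [3.141, 0.002, -0.077]
contact_force: [0.1, -1.0, 0.4]
grip_width: 91.9
obs 9.9167 [ 6.533e+02 -5.000e-01  4.583e+02] [ 1.7998e+02  9.0000e-02 -4.3800e+00] F [ 0.1 -1.   0.4] grip 91.9
shift [ 0.0001 -0.0015  0.0728] wz -0.0015
```

View pics/v3.png

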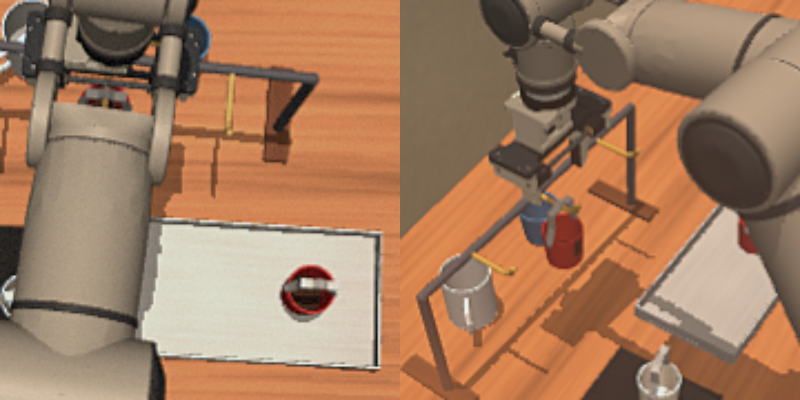

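Red3 stands upright in the tray, and the gripper is over red2 (picture 7).

```bash
python3 -m pendant '[[[0,-0.0008,0.02],[0,0,0],0.0918],[[0,-0.0008,0.04],[0,0,0],0.0918],[[0,-0.0008,0.055],[0,0,0],0.0918],[[0,-0.0008,0.066],[0,0,0],0.0918],[[0,-0.0008,0.071],[0,0,0],0.0918],[[0,-0.0008,0.0725],[0,0,0],0.0918],[[0,-0.0008,0.0725],[0,0,0],0.0918],[[0,-0.0008,0.0725],[0,0,0],0.0918]]'; python3 -m pendant '[[[0,0,0],[0,0,0],0.06],[[0,0,0],[0,0,0],0.056],[[0,0,0],[0,0,0],0.052],[[0,0,0],[0,0,0],0.03],[[0,0,0],[0,0,0],0.03],[[0,0,0],[0,0,0],0.03],[[0,0,0],[0,0,0],0.03],[[0,0,0],[0,0,0],0.03]]';python3 -m pendant '[[[0,0,-0.006],[0,0,0],0.03],[[0,0,-0.013],[0,0,0],0.03],[[0,0,-0.021],[0,0,0],0.03],[[0,0,-0.029],[0,0,0],0.03],[[0,0,-0.034],[0,0,0],0.03],[[0,0,-0.035],[0,0,0],0.03],[[0,0,-0.035],[0,0,0],0.03]]'; python3 -m pendant '[[[-0.005,0,0],[0,0,0],0.03],[[-0.013,0,0],[0,0,0],0.03],[[-0.025,0,0],[0,0,0],0.03],[[-0.04,0,0],[0,0,0],0.03],[[-0.055,0,0],[0,0,0],0.03],[[-0.07,0,0],[0,0,0],0.03],[[-0.08,0,0],[0,0,0],0.03],[[-0.086,0,0],[0,0,0],0.03],[[-0.088,0,0],[0,0,0],0.03]]';python3 go.py 440 -130 420 -4.3
```

```text
time: 10.68
tool_pos: [653.9, 1.2, 387.4]
tcp_rot: [3.141, -0.002, -0.076]
contact_force: [0.1, 0.0, -0.4]
grip_width: 92.2
time: 11.35
tool_pos: [653.9, 1.1, 386.4]
tcp_rot: [3.141, -0.0, -0.075]
contact_force: [-0.5, -2.7, -0.3]
grip_width: 50.1
time: 11.93
tool_pos: [653.8, 1.6, 422.0]
tcp_rot: [3.141, -0.001, -0.075]
contact_force: [-0.8, -0.7, -1.8]
grip_width: 49.8
time: 12.68
tool_pos: [565.1, 8.3, 421.3]
tcp_rot: [3.142, 0.001, -0.075]
contact_force: [1.1, -0.1, -0.4]
grip_width: 49.7
obs 12.6833 [565.1   8.3 421.3] [ 1.80e+02  4.00e-02 -4.29e+00] F [ 1.1 -0.1 -0.4] grip 49.7
shift [-0.1144  0.1472  0.0013] wz 0.0002
```

```bash
python3 -m pendant '[[[-0.008,0.012,0],[0,0,0],0.03],[[-0.024,0.032,0],[0,0,0],0.03],[[-0.044,0.057,0.0],[0,0,0],0.03],[[-0.067,0.086,0],[0,0,0],0.03],[[-0.087,0.112,0.01],[0,0,0],0.03],[[-0.102,0.132,0.02],[0,0,0],0.03],[[-0.111,0.143,0.03],[0,0,0],0.03],[[-0.1144,0.147,0.04],[0,0,0],0.03],[[-0.1144,0.147,0.05],[0,0,0],0.03],[[-0.1144,0.147,0.06],[0,0,0],0.03]]'; python3 -m pendant '[[[0,0,0.015],[0,0,0],0.03],[[0,0,0.035],[0,0,0],0.03],[[0,0,0.055],[0,0,0],0.03],[[0,0,0.07],[0,0,0],0.03],[[0,0,0.08],[0,0,0],0.03],[[0,0,0.086],[0,0,0],0.03],[[0,0,0.089],[0,0,0],0.03],[[0,0,0.089],[0,0,0],0.03],[[0,0,0.09],[0,0,0],0.03],[[0,0,0.09],[0,0,0],0.03]]';python3 -m pendant '[[[0,0,0.001],[0,0,0],0.03],[[0,0,0.001],[0,0,0],0.03],[[0,0,0.001],[0,0,0],0.03]]'
```

```text
time: 13.52
tool_pos: [440.9, -130.6, 360.9]
tcp_rot: [3.141, -0.001, -0.076]
contact_force: [-0.7, -0.1, -0.7]
grip_width: 49.8
time: 14.35
tool_pos: [441.2, -130.0, 271.9]
tcp_rot: [3.141, -0.001, -0.075]
contact_force: [-0.6, 0.5, -1.8]
grip_width: 49.4
time: 14.6
tool_pos: [441.0, -129.9, 270.6]
tcp_rot: [3.141, -0.001, -0.075]
contact_force: [0.7, 0.0, -1.3]
grip_width: 49.5
```

```bash
python3 -m pendant '[[[0,0,0.0006],[0,0,0],0.03],[[0,0,0.0012],[0,0,0],0.03],[[0,0,0.0018],[0,0,0],0.03],[[0,0,0.0018],[0,0,0],0.03],[[0,0,0.0018],[0,0,0],0.03]]'; python3 -m pendant '[[[0,0,0.0005],[0,0,0],0.03],[[0,0,0.0008],[0,0,0],0.03],[[0,0,0.0008],[0,0,0],0.03]]'
```

```text
time: 15.02
tool_pos: [441.1, -129.9, 269.0]
tcp_rot: [3.141, -0.001, -0.075]
contact_force: [0.0, 0.8, 4.4]
grip_width: 49.7
time: 15.27
tool_pos: [441.3, -129.8, 268.9]
tcp_rot: [3.141, -0.002, -0.075]
contact_force: [-1.7, 2.2, 12.5]
grip_width: 49.8
```

```bash
python3 -m pendant '[[[0,0,-0.001],[0,0,0],0.055],[[0,0,-0.001],[0,0,0],0.07],[[0,0,-0.001],[0,0,0],0.0918],[[0,0,-0.001],[0,0,0],0.0918],[[0,0,-0.001],[0,0,0],0.0918],[[0,0,-0.001],[0,0,0],0.0918]]'; python3 -m pendant '[[[0,0,-0.01],[0,0,0],0.0918],[[0,0,-0.03],[0,0,0],0.0918],[[0,0,-0.06],[0,0,0],0.0918],[[0,0.03,-0.1],[0,0,0],0.0918],[[0,0.07,-0.14],[0,0,0],0.0918],[[0,0.1,-0.17],[0,0,0],0.0918],[[0,0.1,-0.17],[0,0,0],0.0918],[[0,0.1,-0.17],[0,0,0],0.0918],[[0,0.1,-0.17],[0,0,0],0.0918]]'; python3 - <<'E'
from h import *
c=snap('top','top3'); a=cv2.imread('pics/top3.png')
s=snap('side','side4'); b=cv2.imread('pics/side4.png')
cv2.imwrite('pics/v4.png',np.vstack([cv2.resize(a[200:290,115:415],(800,240),interpolation=cv2.INTER_CUBIC),cv2.resize(b[235:355,220:420],(560,336),interpolation=cv2.INTER_CUBIC).copy() if 0 else cv2.resize(b[170:350,220:420],(800,360),interpolation=cv2.INTER_CUBIC)]))
E
```

```text
time: 15.77
tool_pos: [441.0, -129.9, 268.6]
tcp_rot: [-3.142, 0.0, -0.075]
contact_force: [0.4, 0.9, 0.1]
grip_width: 84.2
time: 16.52
tool_pos: [433.2, -230.1, 438.9]
tcp_rot: [3.141, -0.001, -0.077]
contact_force: [-0.2, -0.4, -0.7]
grip_width: 91.5
```

View pics/v4.png

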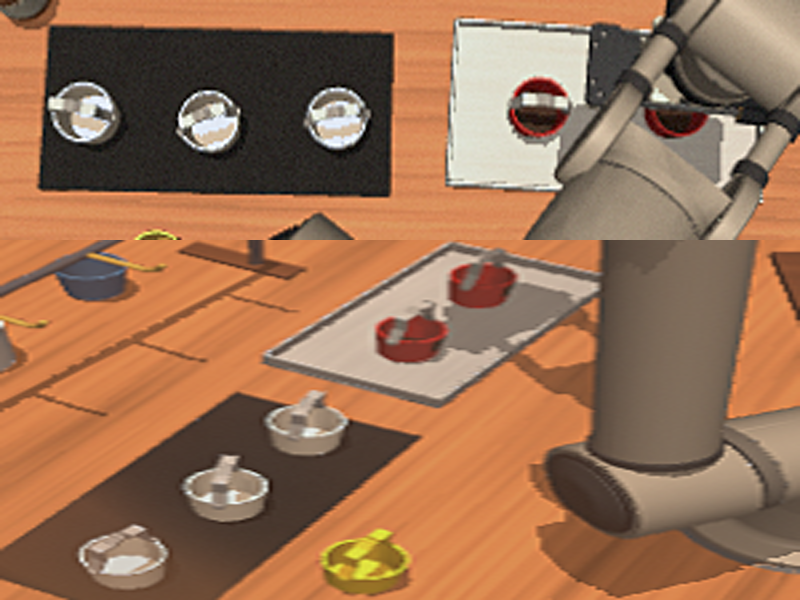

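Both reds stand upright in the tray (crop (540,105) and (675,115)); three whites on the mat (picture 8). Enlarge the whites to get handle yaws.

```bash
python3 - <<'E'
from h import *
a=cv2.imread('pics/top3.png');b=cv2.imread('pics/side4.png')
f=lambda im,u,v:cv2.resize(im[v-14:v+14,u-14:u+14],(266,266),interpolation=cv2.INTER_CUBIC)
cv2.imwrite('pics/v5.png',np.vstack([np.hstack([f(a,146,242),f(a,193,245),f(a,241,244)]),np.hstack([f(b,251,326),f(b,277,294),f(b,297,262)])]))
E
```

```text
(no output)
```

View pics/v5.png

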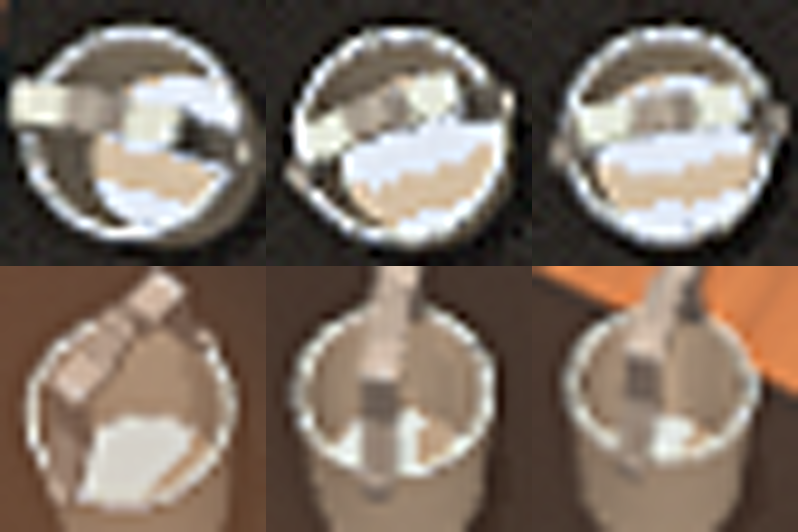

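Picture 9, top row: crossbar ends at (10,103)-(180,128), (300,143)-(455,90) and (578,128)-(747,100); rim centres at (135,133), (403,133) and (670,135).

```bash
python3 - <<'E'
from h import *
c=load('top3')
for k,(u,v,e1,e2,r) in enumerate([(146,242,(10,103),(180,128),(135,133)),(193,245,(300,143),(455,90),(403,133)),(241,244,(578,128),(747,100),(670,135))]):
    q=lambda p:(u-14+(p[0]-266*k)/9.5-.45,v-14+p[1]/9.5-.45)
    A,B=onz(c,q(e1),119.5),onz(c,q(e2),119.5);d=A-B
    print('bar',((A+B)/2).round(1),'len',np.linalg.norm(d).round(1),'yaw',np.degrees(np.arctan2(-d[0],d[1])).round(1),'rim',onz(c,q(r),69).round(1))
E
python3 go.py 419 98 440 -4.3
```

```text
bar [418.6 377.3 119.5] len 51.5 yaw -6.9 rim [419.3 376.5  69. ]
bar [413.4 239.1 119.5] len 48.3 yaw 20.6 rim [414. 238.  69.]
bar [420.5  98.2 119.5] len 50.9 yaw 10.9 rim [419.8  97.6  69. ]
obs 16.6167 [ 433.3 -228.8  437.3] [-1.7989e+02  1.3000e-01 -4.2800e+00] F [ 1.   1.  -0.8] grip 91.6
shift [-0.0386 -0.3248 -0.0027] wz 0.0003
```

```bash
python3 -m pendant '[[[-0.0376,-0.3246,-0.003],[0,0,-0.265],0.0918],[[-0.0376,-0.3246,-0.003],[0,0,-0.265],0.0918],[[-0.0376,-0.3246,-0.003],[0,0,-0.265],0.0918],[[-0.0376,-0.3246,-0.003],[0,0,-0.265],0.0918],[[-0.0376,-0.3246,-0.003],[0,0,-0.265],0.0918],[[-0.0376,-0.3246,-0.003],[0,0,-0.265],0.0918],[[-0.0376,-0.3246,-0.003],[0,0,-0.265],0.0918],[[-0.0376,-0.3246,-0.003],[0,0,-0.265],0.0918],[[-0.0376,-0.3246,-0.003],[0,0,-0.265],0.0918],[[-0.0376,-0.3246,-0.003],[0,0,-0.265],0.0918]]';python3 -m pendant '[[[0,0,0],[0,0,0],0.0918],[[0,0,0],[0,0,0],0.0918],[[0,0,0],[0,0,0],0.0918],[[0,0,0],[0,0,0],0.0918]]'; python3 go.py 420 98 310 10.9
python3 - <<'E'
from h import *
snap('side','side5'); b=cv2.imread('pics/side5.png')
cv2.imwrite('pics/v6.png',cv2.resize(b[160:360,200:400],(600,600)))
E
```

```text
time: 17.45
tool_pos: [419.3, 99.3, 440.5]
tcp_rot: [-3.141, 0.003, 0.196]
contact_force: [-0.1, -0.0, 0.7]
grip_width: 91.8
time: 17.78
tool_pos: [420.4, 95.9, 441.5]
tcp_rot: [3.142, 0.0, 0.188]
contact_force: [-0.3, -0.7, 0.5]
grip_width: 91.8
obs 17.7833 [420.4  95.9 441.5] [1.7999e+02 3.0000e-02 1.0770e+01] F [-0.3 -0.7  0.5] grip 91.8
shift [-0.     -0.0021  0.1315] wz -0.0023
```

View pics/v6.png

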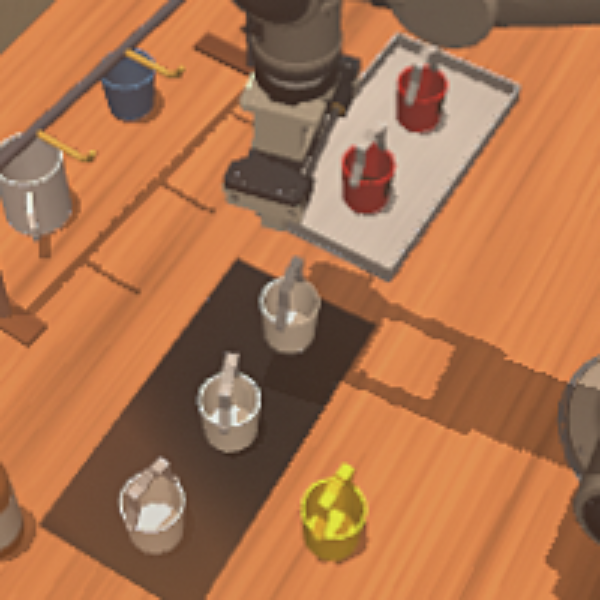

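Picture 10: the whites are unmoved. The right one is at side px (297,265), under the gripper. Descend and grip.

```bash
python3 -m pendant '[[[0,-0.0015,0.035],[0,0,0],0.0918],[[0,-0.0015,0.07],[0,0,0],0.0918],[[0,-0.0015,0.1],[0,0,0],0.0918],[[0,-0.0015,0.125],[0,0,0],0.0918],[[0,-0.0015,0.145],[0,0,0],0.0918],[[0,-0.0015,0.16],[0,0,0],0.0918],[[0,-0.0015,0.168],[0,0,0],0.0918],[[0,-0.0015,0.1725],[0,0,0],0.0918],[[0,-0.0015,0.1725],[0,0,0],0.0918],[[0,-0.0015,0.1725],[0,0,0],0.0918]]'; python3 go.py 420 98 268 10.9; python3 -m pendant '[[[0,0,0],[0,0,0],0.06],[[0,0,0],[0,0,0],0.056],[[0,0,0],[0,0,0],0.052],[[0,0,0],[0,0,0],0.03],[[0,0,0],[0,0,0],0.03],[[0,0,0],[0,0,0],0.03],[[0,0,0],[0,0,0],0.03],[[0,0,0],[0,0,0],0.03]]'; python3 go.py 420 98 440 -4.3
```

```text
time: 18.67
tool_pos: [420.4, 98.2, 269.8]
tcp_rot: [3.141, -0.001, 0.19]
contact_force: [0.3, 0.1, 0.3]
grip_width: 91.3
obs 18.6667 [420.4  98.2 269.8] [ 1.7999e+02 -6.0000e-02  1.0860e+01] F [0.3 0.1 0.3] grip 91.3
shift [-0.0004  0.0001  0.0018] wz -0.0007
time: 19.33
tool_pos: [420.1, 98.3, 269.3]
tcp_rot: [3.141, -0.0, 0.19]
contact_force: [0.4, -0.3, -0.3]
grip_width: 49.8
obs 19.3333 [420.1  98.3 269.3] [ 1.7999e+02 -1.0000e-02  1.0890e+01] F [ 0.4 -0.3 -0.3] grip 49.8
shift [-1.000e-04  3.000e-04 -1.707e-01] wz 0.2651
```

```bash
python3 -m pendant '[[[0,0,-0.006],[0,0,0],0.03],[[0,0,-0.02],[0,0,0],0.03],[[0,0,-0.04],[0,0,0],0.03],[[0,0,-0.065],[0,0,0],0.03],[[0,0,-0.09],[0,0,0],0.03],[[0,0,-0.115],[0,0,0],0.03],[[0,0,-0.135],[0,0,0],0.03],[[0,0,-0.147],[0,0,0],0.03],[[0,0,-0.152],[0,0,0],0.03],[[0,0,-0.152],[0,0,0],0.03]]'; python3 go.py 552.8 -141.3 421 -4.3
```

```text
time: 20.17
tool_pos: [420.0, 98.4, 422.2]
tcp_rot: [3.141, -0.002, 0.19]
contact_force: [0.4, 0.6, -0.9]
grip_width: 49.9
obs 20.1667 [420.   98.4 422.2] [ 1.7998e+02 -1.2000e-01  1.0890e+01] F [ 0.4  0.6 -0.9] grip 49.9
shift [0.0852 0.2605 0.0012] wz 0.2651
```

```bash
python3 -m pendant '[[[0.006,0.018,0],[0,0,0.02],0.03],[[0.016,0.048,0],[0,0,0.05],0.03],[[0.028,0.085,0],[0,0,0.09],0.03],[[0.04,0.122,0],[0,0,0.13],0.03],[[0.052,0.16,0],[0,0,0.17],0.03],[[0.064,0.196,0],[0,0,0.21],0.03],[[0.074,0.226,0],[0,0,0.24],0.03],[[0.081,0.248,0],[0,0,0.258],0.03],[[0.0845,0.258,0],[0,0,0.265],0.03],[[0.0852,0.2605,0],[0,0,0.265],0.03]]'; python3 -m pendant '[[[0,0,0],[0,0,0],0.03],[[0,0,0],[0,0,0],0.03],[[0,0,0],[0,0,0],0.03],[[0,0,0],[0,0,0],0.03]]';python3 go.py 642.3 -148.2 421 -4.3
```

```text
time: 21.0
tool_pos: [553.3, -143.0, 419.3]
tcp_rot: [-3.141, 0.003, -0.077]
contact_force: [0.2, -0.7, -1.4]
grip_width: 50.0
time: 21.33
tool_pos: [552.5, -140.2, 421.5]
tcp_rot: [-3.142, -0.0, -0.073]
contact_force: [1.0, 1.0, -1.6]
grip_width: 49.8
obs 21.3333 [ 552.5 -140.2  421.5] [-1.80e+02 -1.00e-02 -4.21e+00] F [ 1.   1.  -1.6] grip 49.8
shift [0.0901 0.0014 0.0005] wz 0.0016
```

```bash
python3 -m pendant '[[[0.004,0.001,0],[0,0,0.001],0.03],[[0.012,0.001,0],[0,0,0.001],0.03],[[0.024,0.001,0],[0,0,0.001],0.03],[[0.038,0.001,0],[0,0,0.001],0.03],[[0.052,0.001,0],[0,0,0.001],0.03],[[0.066,0.001,0],[0,0,0.001],0.03],[[0.078,0.001,0],[0,0,0.001],0.03],[[0.086,0.001,0],[0,0,0.001],0.03],[[0.09,0.001,0],[0,0,0.001],0.03],[[0.09,0.001,0],[0,0,0.001],0.03]]'; python3 -m pendant '[[[0,0,0],[0,0,0],0.03],[[0,0,0],[0,0,0],0.03],[[0,0,0],[0,0,0],0.03],[[0,0,0],[0,0,0],0.03]]';python3 go.py 642.3 -148.2 386.8 -4.3
python3 - <<'E'
from h import *
snap('side','side6'); b=cv2.imread('pics/side6.png')
cv2.imwrite('pics/v7.png',cv2.resize(b[100:220,210:330],(600,600),interpolation=cv2.INTER_CUBIC))
E
```

```text
time: 22.17
tool_pos: [643.4, -148.9, 420.7]
tcp_rot: [-3.142, 0.0, -0.076]
contact_force: [-0.2, 0.7, -0.9]
grip_width: 49.6
time: 22.5
tool_pos: [642.3, -149.1, 421.6]
tcp_rot: [3.141, -0.0, -0.076]
contact_force: [0.7, 0.5, -1.4]
grip_width: 49.8
obs 22.5 [ 642.3 -149.1  421.6] [ 1.7999e+02 -1.0000e-02 -4.3600e+00] F [ 0.7  0.5 -1.4] grip 49.8
shift [-0.     -0.0009  0.0348] wz -0.0011
```

View pics/v7.png

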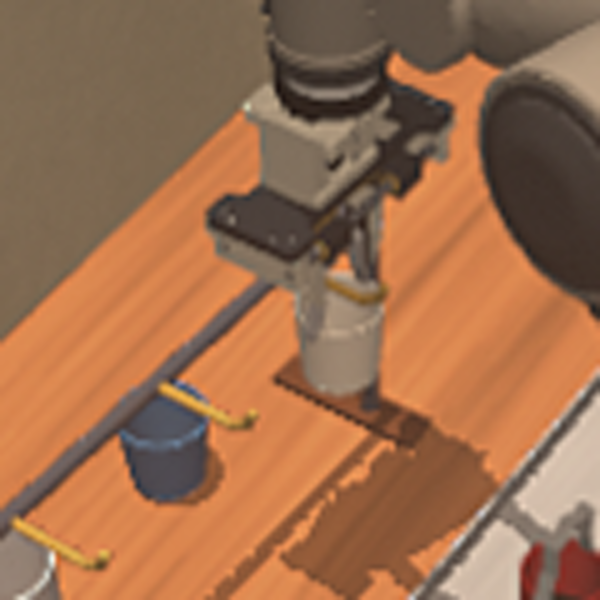

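Picture 11: hook3 passes through the handle opening. Lower with y −0.5 mm, watching force.

```bash
python3 -m pendant '[[[0,-0.0008,0.005],[0,0,0],0.03],[[0,-0.0008,0.012],[0,0,0],0.03],[[0,-0.0008,0.019],[0,0,0],0.03],[[0,-0.0008,0.025],[0,0,0],0.03],[[0,-0.0008,0.029],[0,0,0],0.03],[[0,-0.0008,0.031],[0,0,0],0.03],[[0,-0.0008,0.031],[0,0,0],0.03]]'; python3 -m pendant '[[[0,0,0.001],[0,0,0],0.03],[[0,0,0.0025],[0,0,0],0.03],[[0,0,0.0035],[0,0,0],0.03],[[0,0,0.0035],[0,0,0],0.03]]'
```

```text
time: 23.13
tool_pos: [642.6, -148.3, 389.4]
tcp_rot: [-3.141, 0.001, -0.076]
contact_force: [-0.2, -0.1, -1.9]
grip_width: 49.4
time: 23.47
tool_pos: [642.7, -148.5, 387.3]
tcp_rot: [3.141, -0.001, -0.076]
contact_force: [0.4, -1.2, 0.2]
grip_width: 50.1
```

```bash
python3 -m pendant '[[[0,0,0.0005],[0,0,0],0.03],[[0,0,0.001],[0,0,0],0.03],[[0,0,0.001],[0,0,0],0.03]]'; python3 -m pendant '[[[0,0,0.001],[0,0,0],0.049],[[0,0,0.001],[0,0,0],0.052],[[0,0,0.001],[0,0,0],0.056],[[0,0,0.001],[0,0,0],0.064],[[0,0,0.001],[0,0,0],0.08],[[0,0,0.001],[0,0,0],0.0918],[[0,0,0.001],[0,0,0],0.0918],[[0,0,0.001],[0,0,0],0.0918],[[0,0,0.001],[0,0,0],0.0918]]'; python3 -m pendant '[[[0,0,-0.01],[0,0,0],0.0918],[[0,0,-0.03],[0,0,0],0.0918],[[0,0,-0.055],[0,0,0],0.0918],[[0,0,-0.075],[0,0,0],0.0918],[[0,0,-0.075],[0,0,0],0.0918],[[0,0,-0.075],[0,0,0],0.0918]]';python3 go.py 413.6 238.8 450 20.6
```

```text
time: 23.72
tool_pos: [642.7, -148.7, 386.8]
tcp_rot: [3.14, -0.002, -0.076]
contact_force: [-0.6, -3.2, 4.6]
grip_width: 49.8
time: 24.47
tool_pos: [642.6, -148.2, 384.6]
tcp_rot: [-3.142, 0.0, -0.076]
contact_force: [-0.3, -0.5, -0.8]
grip_width: 89.8
time: 24.97
tool_pos: [642.5, -148.2, 461.8]
tcp_rot: [3.141, -0.004, -0.076]
contact_force: [-0.4, 0.5, -1.2]
grip_width: 91.8
obs 24.9667 [ 642.5 -148.2  461.8] [179.94  -0.2   -4.35] F [-0.4  0.5 -1.2] grip 91.8
shift [-0.2576 -0.3685  0.0118] wz -0.4355
```

```bash
python3 -m pendant '[[[-0.2576,-0.3685,0.01],[0,0,-0.4355],0.0918],[[-0.2576,-0.3685,0.01],[0,0,-0.4355],0.0918],[[-0.2576,-0.3685,0.01],[0,0,-0.4355],0.0918],[[-0.2576,-0.3685,0.01],[0,0,-0.4355],0.0918],[[-0.2576,-0.3685,0.01],[0,0,-0.4355],0.0918],[[-0.2576,-0.3685,0.01],[0,0,-0.4355],0.0918],[[-0.2576,-0.3685,0.01],[0,0,-0.4355],0.0918],[[-0.2576,-0.3685,0.01],[0,0,-0.4355],0.0918],[[-0.2576,-0.3685,0.01],[0,0,-0.4355],0.0918],[[-0.2576,-0.3685,0.01],[0,0,-0.4355],0.0918]]';python3 -m pendant '[[[0,0,0],[0,0,0],0.0918],[[0,0,0],[0,0,0],0.0918],[[0,0,0],[0,0,0],0.0918],[[0,0,0],[0,0,0],0.0918]]'; python3 go.py 413.6 238.8 440 20.6
python3 - <<'E'
from h import *
snap('side','side7'); b=cv2.imread('pics/side7.png');a=cv2.imread('pics/side5.png')
cv2.imwrite('pics/v8.png',cv2.resize(b[130:360,210:410],(700,600),interpolation=cv2.INTER_CUBIC))
for (u,v) in((251,326),(277,294)):
    print(np.abs(a[v-18:v+18,u-18:u+18].astype(int)-b[v-18:v+18,u-18:u+18]).mean())
E
```

```text
time: 25.8
tool_pos: [428.9, 211.5, 449.6]
tcp_rot: [-3.142, 0.002, 0.359]
contact_force: [0.8, -0.1, -0.6]
grip_width: 91.8
time: 26.13
tool_pos: [431.2, 209.3, 450.0]
tcp_rot: [3.141, 0.001, 0.358]
contact_force: [0.3, -0.1, 0.1]
grip_width: 91.8
obs 26.1333 [431.2 209.3 450. ] [1.7997e+02 5.0000e-02 2.0510e+01] F [ 0.3 -0.1  0.1] grip 91.8
shift [-0.0061 -0.0338  0.01  ] wz -0.0015
0.6373456790123457
8.97633744855967
```

View pics/v8.png

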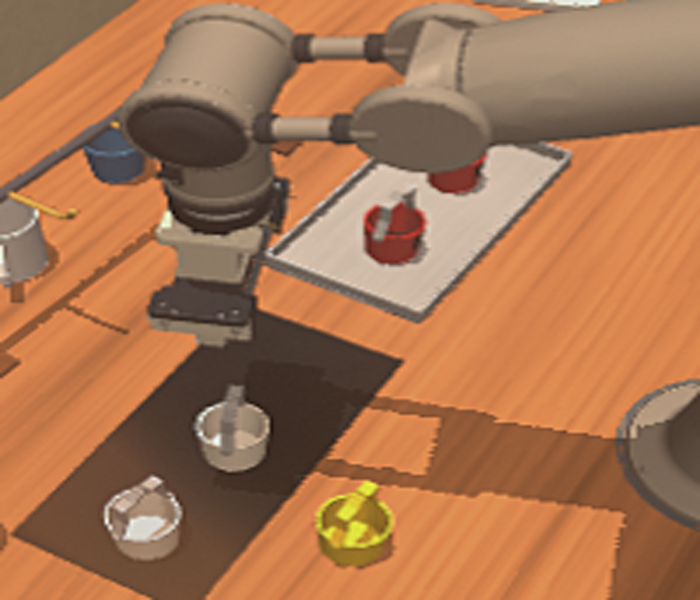

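Picture 12: the mid white is still in place, its rim centre at side px (276.6,292.9) as before. Continue.

```bash
python3 -m pendant '[[[-0.003,-0.015,0.03],[0,0,0],0.0918],[[-0.0061,-0.0335,0.06],[0,0,-0.0015],0.0918],[[-0.0061,-0.0335,0.06],[0,0,-0.0015],0.0918],[[-0.0061,-0.0335,0.06],[0,0,-0.0015],0.0918]]'; python3 -m pendant '[[[0,0,0.03],[0,0,0],0.0918],[[0,0,0.06],[0,0,0],0.0918],[[0,0,0.085],[0,0,0],0.0918],[[0,0,0.103],[0,0,0],0.0918],[[0,0,0.114],[0,0,0],0.0918],[[0,0,0.119],[0,0,0],0.0918],[[0,0,0.12],[0,0,0],0.0918],[[0,0,0.12],[0,0,0],0.0918]]'; python3 go.py 413.6 238.8 269 20.6
```

```text
time: 26.52
tool_pos: [413.4, 238.7, 389.4]
tcp_rot: [3.141, 0.003, 0.36]
contact_force: [1.4, -0.0, 1.0]
grip_width: 91.7
time: 27.18
tool_pos: [414.1, 239.1, 271.4]
tcp_rot: [3.141, -0.002, 0.36]
contact_force: [-0.4, 0.4, -0.5]
grip_width: 91.7
obs 27.1833 [414.1 239.1 271.4] [ 1.7999e+02 -1.1000e-01  2.0630e+01] F [-0.4  0.4 -0.5] grip 91.7
shift [-0.0006  0.0001  0.0024] wz 0.0004
```

Grip and lift to z≈421, then to pre-hook2 (653.8−89.7, 1+6.7).

```bash
python3 -m pendant '[[[0,0,0.0015],[0,0,0],0.06],[[0,0,0.0015],[0,0,0],0.056],[[0,0,0.0015],[0,0,0],0.052],[[0,0,0.0015],[0,0,0],0.03],[[0,0,0.0015],[0,0,0],0.03],[[0,0,0.0015],[0,0,0],0.03],[[0,0,0.0015],[0,0,0],0.03],[[0,0,0.0015],[0,0,0],0.03]]'; python3 -m pendant '[[[0,0,-0.006],[0,0,0],0.03],[[0,0,-0.02],[0,0,0],0.03],[[0,0,-0.04],[0,0,0],0.03],[[0,0,-0.065],[0,0,0],0.03],[[0,0,-0.09],[0,0,0],0.03],[[0,0,-0.115],[0,0,0],0.03],[[0,0,-0.135],[0,0,0],0.03],[[0,0,-0.147],[0,0,0],0.03],[[0,0,-0.152],[0,0,0],0.03],[[0,0,-0.152],[0,0,0],0.03]]'; python3 go.py 564.1 7.5 421.5 -4.3
```

```text
time: 27.85
tool_pos: [413.1, 239.4, 269.0]
tcp_rot: [3.141, -0.0, 0.361]
contact_force: [0.5, -0.9, 0.9]
grip_width: 50.1
time: 28.68
tool_pos: [413.0, 239.5, 421.9]
tcp_rot: [-3.142, -0.002, 0.361]
contact_force: [0.1, -0.3, -2.6]
grip_width: 49.7
obs 28.6833 [413.  239.5 421.9] [-1.800e+02 -1.100e-01  2.069e+01] F [ 0.1 -0.3 -2.6] grip 49.7
shift [0.0594 0.2704 0.0004] wz 0.4361
```

```bash
python3 -m pendant '[[[0.004,0.018,0],[0,0,0.03],0.03],[[0.011,0.049,0],[0,0,0.08],0.03],[[0.019,0.087,0],[0,0,0.14],0.03],[[0.027,0.124,0],[0,0,0.2],0.03],[[0.036,0.163,0],[0,0,0.27],0.03],[[0.044,0.2,0],[0,0,0.33],0.03],[[0.051,0.231,0],[0,0,0.38],0.03],[[0.056,0.255,0],[0,0,0.42],0.03],[[0.059,0.267,0],[0,0,0.434],0.03],[[0.0594,0.2704,0],[0,0,0.4361],0.03]]'; python3 -m pendant '[[[0,0,0],[0,0,0],0.03],[[0,0,0],[0,0,0],0.03],[[0,0,0],[0,0,0],0.03],[[0,0,0],[0,0,0],0.03]]';python3 go.py 653.8 0.9 421.5 -4.3
python3 - <<'E'
from h import *
snap('side','side8'); b=cv2.imread('pics/side8.png')
cv2.imwrite('pics/v9.png',cv2.resize(b[110:240,200:330],(600,600),interpolation=cv2.INTER_CUBIC))
E
```

```text
time: 29.52
tool_pos: [564.9, 5.7, 419.2]
tcp_rot: [3.141, 0.003, -0.078]
contact_force: [-0.7, -0.1, -2.0]
grip_width: 49.6
time: 29.85
tool_pos: [563.6, 8.8, 421.1]
tcp_rot: [-3.141, 0.0, -0.073]
contact_force: [-0.1, 1.4, -1.4]
grip_width: 50.0
obs 29.85 [563.6   8.8 421.1] [-179.99    0.     -4.18] F [-0.1  1.4 -1.4] grip 50.0
shift [ 0.0905  0.0013 -0.0004] wz 0.002
```

View pics/v9.png

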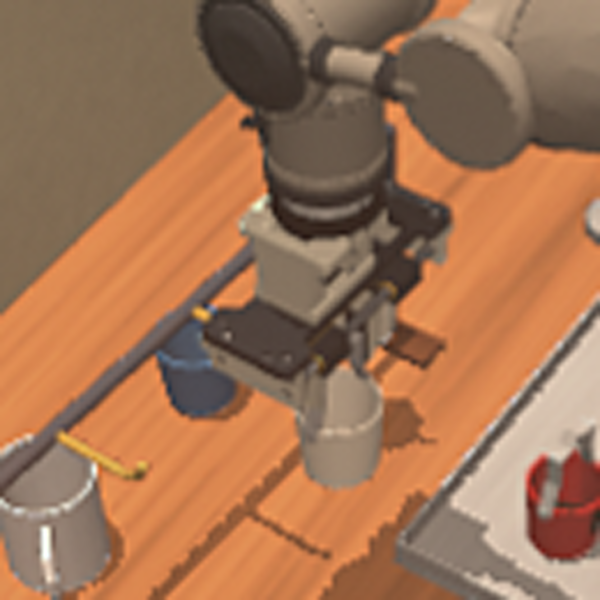

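Picture 13: pail aligned before hook2, and the shadow of the pail on hook3 shows on the counter. Insert.

```bash
python3 -m pendant '[[[0.004,0.0005,0],[0,0,0.001],0.03],[[0.012,0.0005,0],[0,0,0.001],0.03],[[0.024,0.0005,0],[0,0,0.001],0.03],[[0.038,0.0005,0],[0,0,0.001],0.03],[[0.052,0.0005,0],[0,0,0.001],0.03],[[0.066,0.0005,0],[0,0,0.001],0.03],[[0.078,0.0005,0],[0,0,0.001],0.03],[[0.086,0.0005,0],[0,0,0.001],0.03],[[0.0902,0.0005,0],[0,0,0.001],0.03],[[0.0902,0.0005,0],[0,0,0.001],0.03]]'; python3 -m pendant '[[[0,0,0],[0,0,0],0.03],[[0,0,0],[0,0,0],0.03],[[0,0,0],[0,0,0],0.03],[[0,0,0],[0,0,0],0.03]]';python3 go.py 653.8 0.9 386.5 -4.3
```

```text
time: 30.73
tool_pos: [655.0, 0.2, 420.3]
tcp_rot: [3.141, 0.0, -0.076]
contact_force: [-0.0, 0.2, -1.4]
grip_width: 49.7
time: 31.07
tool_pos: [653.8, 0.3, 421.3]
tcp_rot: [3.141, -0.0, -0.076]
contact_force: [0.0, 0.2, -1.5]
grip_width: 50.1
obs 31.0667 [6.538e+02 3.000e-01 4.213e+02] [ 1.7999e+02 -2.0000e-02 -4.3600e+00] F [ 0.   0.2 -1.5] grip 50.1
shift [-0.     -0.0006  0.0348] wz -0.001
```

```bash
python3 -m pendant '[[[0,-0.0004,0.005],[0,0,0],0.03],[[0,-0.0004,0.012],[0,0,0],0.03],[[0,-0.0004,0.019],[0,0,0],0.03],[[0,-0.0004,0.025],[0,0,0],0.03],[[0,-0.0004,0.029],[0,0,0],0.03],[[0,-0.0004,0.032],[0,0,0],0.03],[[0,-0.0004,0.033],[0,0,0],0.03],[[0,-0.0004,0.034],[0,0,0],0.03],[[0,-0.0004,0.034],[0,0,0],0.03]]'; python3 -m pendant '[[[0,0,0.0005],[0,0,0],0.03],[[0,0,0.001],[0,0,0],0.03],[[0,0,0.001],[0,0,0],0.03]]'
```

```text
time: 31.82
tool_pos: [654.1, 0.5, 387.0]
tcp_rot: [3.141, -0.0, -0.076]
contact_force: [0.4, -0.2, -2.0]
grip_width: 49.7
time: 32.07
tool_pos: [654.1, 0.4, 386.5]
tcp_rot: [3.141, -0.001, -0.076]
contact_force: [-0.5, -2.2, 0.0]
grip_width: 49.9
```

```bash
python3 -m pendant '[[[0,0,0.0005],[0,0,0],0.03],[[0,0,0.001],[0,0,0],0.03],[[0,0,0.001],[0,0,0],0.03]]'; python3 -m pendant '[[[0,0,0.0005],[0,0,0],0.049],[[0,0,0.0005],[0,0,0],0.052],[[0,0,0.0005],[0,0,0],0.056],[[0,0,0.0005],[0,0,0],0.064],[[0,0,0.0005],[0,0,0],0.08],[[0,0,0.0005],[0,0,0],0.0918],[[0,0,0.0005],[0,0,0],0.0918],[[0,0,0.0005],[0,0,0],0.0918],[[0,0,0.0005],[0,0,0],0.0918]]'; python3 -m pendant '[[[0,0,-0.01],[0,0,0],0.0918],[[0,0,-0.03],[0,0,0],0.0918],[[0,0,-0.055],[0,0,0],0.0918],[[0,0,-0.075],[0,0,0],0.0918],[[0,0,-0.075],[0,0,0],0.0918],[[0,0,-0.075],[0,0,0],0.0918]]';python3 go.py 418.8 377 450 -6.9
```

```text
time: 32.32
tool_pos: [654.2, 0.2, 385.9]
tcp_rot: [3.141, -0.002, -0.076]
contact_force: [-0.7, -2.5, 4.4]
grip_width: 49.7
time: 33.07
tool_pos: [654.1, 0.6, 384.4]
tcp_rot: [3.142, 0.0, -0.076]
contact_force: [1.0, -0.4, -0.2]
grip_width: 89.7
time: 33.57
tool_pos: [654.0, 0.6, 461.5]
tcp_rot: [3.141, -0.004, -0.076]
contact_force: [0.4, 0.2, -0.9]
grip_width: 92.0
obs 33.5667 [6.540e+02 6.000e-01 4.615e+02] [179.99  -0.21  -4.36] F [ 0.4  0.2 -0.9] grip 92.0
shift [-0.2631 -0.3574  0.0115] wz 0.0444
```

```bash
python3 -m pendant '[[[-0.2631,-0.3574,0.01],[0,0,0.0444],0.0918],[[-0.2631,-0.3574,0.01],[0,0,0.0444],0.0918],[[-0.2631,-0.3574,0.01],[0,0,0.0444],0.0918],[[-0.2631,-0.3574,0.01],[0,0,0.0444],0.0918],[[-0.2631,-0.3574,0.01],[0,0,0.0444],0.0918],[[-0.2631,-0.3574,0.01],[0,0,0.0444],0.0918],[[-0.2631,-0.3574,0.01],[0,0,0.0444],0.0918],[[-0.2631,-0.3574,0.01],[0,0,0.0444],0.0918],[[-0.2631,-0.3574,0.01],[0,0,0.0444],0.0918]]';python3 -m pendant '[[[0,0,0],[0,0,0],0.0918],[[0,0,0],[0,0,0],0.0918],[[0,0,0],[0,0,0],0.0918],[[0,0,0],[0,0,0],0.0918]]'; python3 go.py 418.8 377 400 -6.9
python3 - <<'E'
from h import *
snap('side','side9'); b=cv2.imread('pics/side9.png');a=cv2.imread('pics/side5.png')
cv2.imwrite('pics/v10.png',cv2.resize(b[150:360,190:400],(600,600),interpolation=cv2.INTER_CUBIC))
u,v=251,326
print(np.abs(a[v-18:v+18,u-18:u+18].astype(int)-b[v-18:v+18,u-18:u+18]).mean())
E
```

```text
time: 34.32
tool_pos: [453.8, 319.9, 450.0]
tcp_rot: [3.14, 0.002, -0.121]
contact_force: [0.6, 0.6, 0.2]
grip_width: 91.5
time: 34.65
tool_pos: [456.1, 317.6, 450.5]
tcp_rot: [3.141, 0.001, -0.122]
contact_force: [-0.2, -0.2, 0.4]
grip_width: 91.7
obs 34.65 [456.1 317.6 450.5] [ 1.7994e+02  3.0000e-02 -6.9800e+00] F [-0.2 -0.2  0.4] grip 91.7
shift [-0.0442 -0.0544  0.0505] wz -0.0014
9.930555555555555
```

View pics/v10.png

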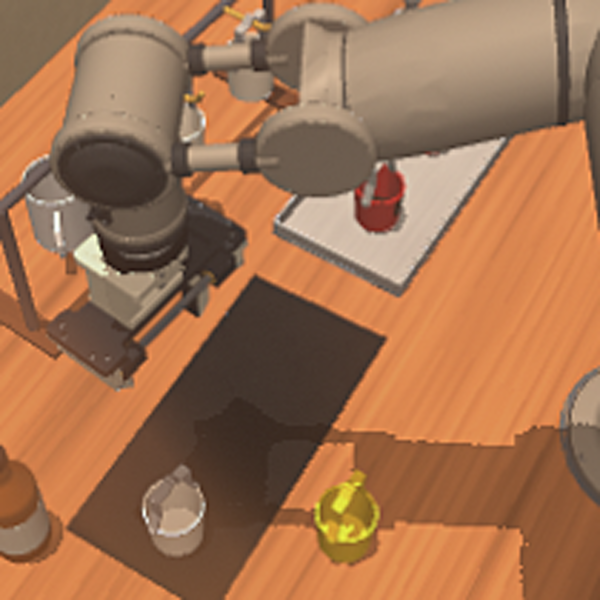

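```bash
python3 - <<'E'
from h import *
g=lambda f:cv2.Canny(cv2.cvtColor(cv2.resize(cv2.imread(f)[300:350,225:277],None,fx=6,fy=6,interpolation=cv2.INTER_CUBIC),6),60,150)
for n in(0,4,5,7,9):
    print(n,cv2.phaseCorrelate(cv2.GaussianBlur(g('pics/side0.png').astype(np.float64),(9,9),0),cv2.GaussianBlur(g(f'pics/side{n}.png').astype(np.float64),(9,9),0)))
s=load('side9')
for p in((250.8,326.6),(251.25,326.8)): print(onz(s,p,69).round(1))
E
```

```text
0 ((-2.842170943040401e-14, 0.0), 1.0000066133203593)
4 ((0.007281808292731284, -0.07155267985862679), 0.7198329569149456)
5 ((0.028547048785156903, -0.09778727307764257), 0.8492985390049318)
7 ((0.010954341210066332, -0.06707946693782674), 0.778913342908331)
9 ((0.19306975031102525, 0.14192091193092438), 0.5757304516709301)
[417.1 376.6  69. ]
[415.6 376.5  69. ]
```

Picture 14: the left white is unmoved (image shift under 0.1 px). Take it.

```bash
python3 -m pendant '[[[-0.02,-0.025,0.02],[0,0,0],0.0918],[[-0.0442,-0.054,0.05],[0,0,-0.0014],0.0918],[[-0.0442,-0.054,0.06],[0,0,-0.0014],0.0918],[[-0.0442,-0.054,0.06],[0,0,-0.0014],0.0918],[[-0.0442,-0.054,0.06],[0,0,-0.0014],0.0918]]'; python3 -m pendant '[[[0,0,0.03],[0,0,0],0.0918],[[0,0,0.06],[0,0,0],0.0918],[[0,0,0.085],[0,0,0],0.0918],[[0,0,0.103],[0,0,0],0.0918],[[0,0,0.114],[0,0,0],0.0918],[[0,0,0.119],[0,0,0],0.0918],[[0,0,0.12],[0,0,0],0.0918],[[0,0,0.12],[0,0,0],0.0918]]'; python3 go.py 418.8 377 269 -6.9
```

```text
time: 35.12
tool_pos: [418.8, 376.7, 390.6]
tcp_rot: [3.14, 0.001, -0.12]
contact_force: [-1.1, 0.6, 0.9]
grip_width: 91.8
time: 35.78
tool_pos: [418.9, 377.3, 272.1]
tcp_rot: [-3.14, -0.002, -0.12]
contact_force: [-0.3, -0.1, -0.3]
grip_width: 92.0
obs 35.7833 [418.9 377.3 272.1] [-1.7993e+02 -9.0000e-02 -6.8700e+00] F [-0.3 -0.1 -0.3] grip 92.0
shift [-0.      0.0003  0.0031] wz 0.0005
```

```bash
python3 -m pendant '[[[0,0,0.0022],[0,0,0],0.06],[[0,0,0.0022],[0,0,0],0.056],[[0,0,0.0022],[0,0,0],0.052],[[0,0,0.0022],[0,0,0],0.03],[[0,0,0.0022],[0,0,0],0.03],[[0,0,0.0022],[0,0,0],0.03],[[0,0,0.0022],[0,0,0],0.03],[[0,0,0.0022],[0,0,0],0.03]]'; python3 -m pendant '[[[0,0,-0.006],[0,0,0],0.03],[[0,0,-0.02],[0,0,0],0.03],[[0,0,-0.04],[0,0,0],0.03],[[0,0,-0.065],[0,0,0],0.03],[[0,0,-0.09],[0,0,0],0.03],[[0,0,-0.115],[0,0,0],0.03],[[0,0,-0.135],[0,0,0],0.03],[[0,0,-0.147],[0,0,0],0.03],[[0,0,-0.152],[0,0,0],0.03],[[0,0,-0.152],[0,0,0],0.03]]'; python3 go.py 575.4 157 421.5 -4.3
```

```text
time: 36.45
tool_pos: [418.0, 377.4, 268.9]
tcp_rot: [3.141, -0.0, -0.119]
contact_force: [-0.7, -1.0, 1.1]
grip_width: 49.9
time: 37.28
tool_pos: [418.0, 377.5, 421.9]
tcp_rot: [-3.14, -0.001, -0.119]
contact_force: [0.1, -0.1, -2.4]
grip_width: 49.8
obs 37.2833 [418.  377.5 421.9] [-1.7992e+02 -9.0000e-02 -6.8200e+00] F [ 0.1 -0.1 -2.4] grip 49.8
shift [0.1825 0.2002 0.0004] wz -0.044
```

```bash
python3 -m pendant '[[[0.012,0.013,0],[0,0,-0.004],0.03],[[0.033,0.036,0],[0,0,-0.008],0.03],[[0.058,0.064,0],[0,0,-0.014],0.03],[[0.084,0.092,0],[0,0,-0.02],0.03],[[0.11,0.121,0],[0,0,-0.027],0.03],[[0.135,0.148,0],[0,0,-0.033],0.03],[[0.156,0.171,0],[0,0,-0.038],0.03],[[0.172,0.189,0],[0,0,-0.042],0.03],[[0.18,0.198,0],[0,0,-0.044],0.03],[[0.1825,0.2002,0],[0,0,-0.044],0.03]]'; python3 -m pendant '[[[0,0,0],[0,0,0],0.03],[[0,0,0],[0,0,0],0.03],[[0,0,0],[0,0,0],0.03],[[0,0,0],[0,0,0],0.03],[[0,0,0],[0,0,0],0.03],[[0,0,0],[0,0,0],0.03]]';python3 go.py 665.1 150.4 421.5 -4.3
```

```text
time: 38.12
tool_pos: [576.3, 155.2, 419.2]
tcp_rot: [3.141, 0.002, -0.078]
contact_force: [-0.1, 0.4, -2.5]
grip_width: 50.0
time: 38.62
tool_pos: [575.1, 157.7, 421.0]
tcp_rot: [-3.142, -0.0, -0.074]
contact_force: [-1.0, 0.4, -2.5]
grip_width: 50.0
obs 38.6167 [575.1 157.7 421. ] [-1.80e+02 -1.00e-02 -4.24e+00] F [-1.   0.4 -2.5] grip 50.0
shift [ 0.0903  0.0006 -0.0005] wz 0.0011
```

```bash
python3 -m pendant '[[[0.004,0.0002,0],[0,0,0.001],0.03],[[0.012,0.0002,0],[0,0,0.001],0.03],[[0.024,0.0002,0],[0,0,0.001],0.03],[[0.038,0.0002,0],[0,0,0.001],0.03],[[0.052,0.0002,0],[0,0,0.001],0.03],[[0.066,0.0002,0],[0,0,0.001],0.03],[[0.078,0.0002,0],[0,0,0.001],0.03],[[0.086,0.0002,0],[0,0,0.001],0.03],[[0.0902,0.0002,0],[0,0,0.001],0.03],[[0.0902,0.0002,0],[0,0,0.001],0.03]]'; python3 -m pendant '[[[0,0,0],[0,0,0],0.03],[[0,0,0],[0,0,0],0.03],[[0,0,0],[0,0,0],0.03],[[0,0,0],[0,0,0],0.03]]';python3 go.py 665.1 150.4 386.4 -4.3
python3 - <<'E'
from h import *
snap('side','side10'); b=cv2.imread('pics/side10.png')
cv2.imwrite('pics/v11.png',cv2.resize(b[130:260,180:310],(600,600),interpolation=cv2.INTER_CUBIC))
E
```

```text
time: 39.45
tool_pos: [666.4, 149.7, 420.0]
tcp_rot: [3.141, 0.0, -0.077]
contact_force: [-0.5, -0.2, -1.7]
grip_width: 49.5
time: 39.78
tool_pos: [665.1, 150.2, 421.1]
tcp_rot: [3.142, -0.0, -0.076]
contact_force: [-0.4, 0.0, -2.2]
grip_width: 49.6
obs 39.7833 [665.1 150.2 421.1] [ 1.80e+02 -1.00e-02 -4.35e+00] F [-0.4  0.  -2.2] grip 49.6
shift [ 0.     -0.0002  0.0347] wz -0.0008
```

View pics/v11.png

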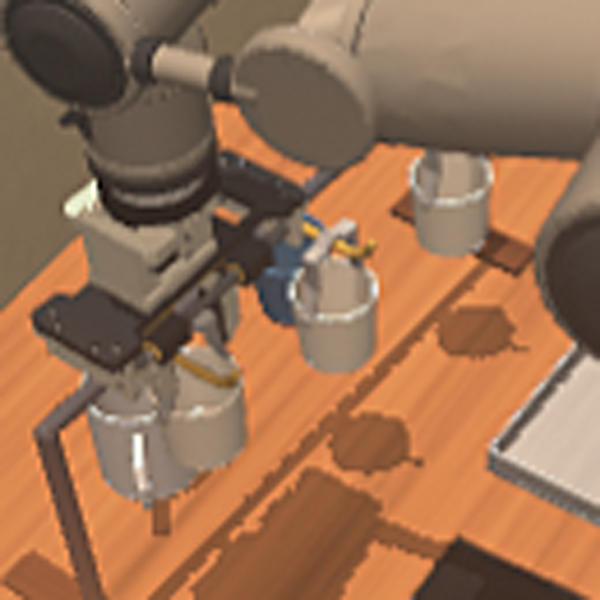

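Picture 15: white pails hang on hook2 and hook3, and hook1 passes through the third handle. Lower, release and withdraw.

```bash
python3 -m pendant '[[[0,-0.0003,0.005],[0,0,0],0.03],[[0,-0.0003,0.012],[0,0,0],0.03],[[0,-0.0003,0.019],[0,0,0],0.03],[[0,-0.0003,0.025],[0,0,0],0.03],[[0,-0.0003,0.029],[0,0,0],0.03],[[0,-0.0003,0.032],[0,0,0],0.03],[[0,-0.0003,0.033],[0,0,0],0.03],[[0,-0.0003,0.034],[0,0,0],0.03],[[0,-0.0003,0.034],[0,0,0],0.03]]'; python3 -m pendant '[[[0,0,0.0005],[0,0,0],0.03],[[0,0,0.001],[0,0,0],0.03],[[0,0,0.001],[0,0,0],0.03]]';python3 -m pendant '[[[0,0,0.0005],[0,0,0],0.03],[[0,0,0.001],[0,0,0],0.03],[[0,0,0.001],[0,0,0],0.03]]'
```

```text
time: 40.58
tool_pos: [665.5, 150.2, 387.0]
tcp_rot: [3.141, -0.0, -0.076]
contact_force: [-0.9, 0.2, -2.2]
grip_width: 50.1
time: 40.83
tool_pos: [665.5, 150.1, 386.5]
tcp_rot: [3.141, -0.001, -0.076]
contact_force: [-0.0, -1.0, 0.1]
grip_width: 50.0
time: 41.08
tool_pos: [665.5, 149.9, 386.0]
tcp_rot: [3.141, -0.002, -0.076]
contact_force: [-2.1, -2.0, 4.8]
grip_width: 50.0
```

```bash
python3 -m pendant '[[[0,0,0.0005],[0,0,0],0.049],[[0,0,0.0005],[0,0,0],0.052],[[0,0,0.0005],[0,0,0],0.056],[[0,0,0.0005],[0,0,0],0.064],[[0,0,0.0005],[0,0,0],0.08],[[0,0,0.0005],[0,0,0],0.0918],[[0,0,0.0005],[0,0,0],0.0918],[[0,0,0.0005],[0,0,0],0.0918],[[0,0,0.0005],[0,0,0],0.0918]]'; python3 -m pendant '[[[0,0,-0.01],[0,0,0],0.0918],[[0,0,-0.03],[0,0,0],0.0918],[[0,0,-0.055],[0,0,0],0.0918],[[0,0,-0.075],[0,0,0],0.0918],[[0,0,-0.075],[0,0,0],0.0918],[[0,0,-0.075],[0,0,0],0.0918]]'; python3 -m pendant '[[[-0.25,0,0],[0,0,0],0.0918],[[-0.25,0,0],[0,0,0],0.0918],[[-0.25,0,0],[0,0,0],0.0918],[[-0.25,0,0],[0,0,0],0.0918],[[-0.25,0,0],[0,0,0],0.0918],[[-0.25,0,0],[0,0,0],0.0918],[[-0.25,0,0],[0,0,0],0.0918],[[-0.25,0,0],[0,0,0],0.0918],[[-0.25,0,0],[0,0,0],0.0918],[[-0.25,0,0],[0,0,0],0.0918]]'; python3 -m pendant '[[[0,0,0],[0,0,0],0.0918],[[0,0,0],[0,0,0],0.0918],[[0,0,0],[0,0,0],0.0918],[[0,0,0],[0,0,0],0.0918],[[0,0,0],[0,0,0],0.0918],[[0,0,0],[0,0,0],0.0918],[[0,0,0],[0,0,0],0.0918],[[0,0,0],[0,0,0],0.0918],[[0,0,0],[0,0,0],0.0918],[[0,0,0],[0,0,0],0.0918]]'
python3 - <<'E'
from h import *
snap('side','side11'); b=cv2.imread('pics/side11.png');snap('top','top11'); a=cv2.imread('pics/top11.png')
cv2.imwrite('pics/v12.png',np.hstack([cv2.resize(b[120:290,180:380],(400,340)),cv2.resize(a[100:280,180:420],(400,340))]))
E
```

```text
time: 41.83
tool_pos: [665.4, 150.4, 384.2]
tcp_rot: [3.142, 0.0, -0.076]
contact_force: [0.2, -0.1, -0.3]
grip_width: 90.1
time: 42.33
tool_pos: [665.3, 150.3, 461.3]
tcp_rot: [-3.141, -0.004, -0.076]
contact_force: [-1.0, -0.2, -0.8]
grip_width: 91.7
time: 43.17
tool_pos: [417.2, 169.3, 459.0]
tcp_rot: [3.141, -0.0, -0.077]
contact_force: [0.1, -0.2, 0.6]
grip_width: 91.9
time: 44.0
tool_pos: [416.1, 169.3, 459.4]
tcp_rot: [3.142, -0.0, -0.076]
contact_force: [-0.4, 0.1, 0.2]
grip_width: 91.9
```

View pics/v12.png

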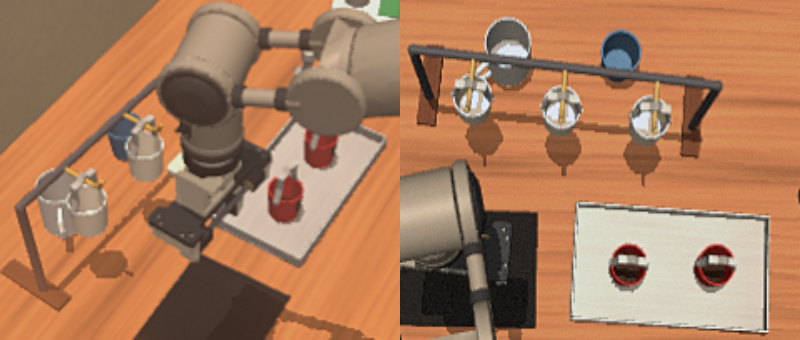

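Picture 16: all three whites hang on their hooks, and both reds stand upright in the tray. Last, check that everything is at rest, then hand in.

```bash
python3 -m pendant '[[[0,0,0],[0,0,0],0.0918],[[0,0,0],[0,0,0],0.0918],[[0,0,0],[0,0,0],0.0918],[[0,0,0],[0,0,0],0.0918],[[0,0,0],[0,0,0],0.0918],[[0,0,0],[0,0,0],0.0918],[[0,0,0],[0,0,0],0.0918],[[0,0,0],[0,0,0],0.0918],[[0,0,0],[0,0,0],0.0918],[[0,0,0],[0,0,0],0.0918]]'; python3 - <<'E'
from h import *
from plant import close_job
snap('top','top12'); a,b,z=[cv2.imread(f'pics/{f}.png').astype(int) for f in('top11','top12','top0')]
print('rail motion',np.abs(a-b)[110:200,180:380].max(),'syrup/tamper/pitcher/cup change',[np.abs(z-b)[s].mean().round(2) for s in (np.s_[175:212,98:138],np.s_[190:216,416:444],np.s_[108:126,228:262],np.s_[114:130,298:328])])
print(close_job())
E
```

```text
time: 44.93
tool_pos: [416.1, 169.4, 459.3]
tcp_rot: [3.142, 0.0, -0.076]
contact_force: [-0.8, 0.8, -0.1]
grip_width: 92.1
rail motion 51 syrup/tamper/pitcher/cup change [np.float64(3.61), np.float64(3.23), np.float64(3.33), np.float64(3.52)]
the job is handed in; nothing more can be done
None
```

I moved both red pails from hooks 2 and 3 to the wash tray first. Then I hung the three white pails from the mat on hooks 3, 2 and 1 and handed the job in at about 45 s of the 210 s allowed.

- **Placement:** the last picture shows one white pail on each hook and both reds upright in the tray. The gripper was open and clear of everything.
- **Forces:** the forces I read between moves were about 13 N at most, well under the limits.
- **Bystanders:** the tamper, syrup bottle, milk pitcher and blue cup differ from the first picture by 3–4 grey levels on average. That looks like image noise, so they appear not to have moved.
- **At rest (inconclusive):** I compared two pictures taken about 1 s apart. The largest change of any pixel around the rail was 51 levels. That is more than I would put down to noise without checking, so a slight remaining sway of a pail is possible. My script handed the job in right after printing that number, so I couldn't look into it.

I saw no sign of a white pail being knocked aside during the run.

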